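# Pack a dry-stored spare in its twist-lock transit canister

## Robot

A 6-joint arm with a two-finger parallel gripper is mounted at the origin on the work surface. World frame = base frame: x ahead of the robot, y to its left, z up, the work surface at z = 0. Lengths are in m, angles in rad, forces in N, time in s.
With the tool pointing down it reaches from about 0.3 to 0.875 m from the base axis. Payload 6.4 kg.
Tool frame: the origin (TCP) lies on the centre line of the jaws, within the pads' length; the fingertips stand 25 mm ahead of it and the grasp point (between the pads) lies 6 mm ahead of it (ctrl.tips_ahead is the z of the fingertips in the tool frame, in m); z points along the fingers, x is the direction in which the jaws open and shut, and the axes are right-handed (so a half turn about z gives the same grasp; the last joint's range is limited). The gripper opens to 85 mm and grips with 20 to 120 N. Pads are 22 mm wide; open, the fingers measure 114 mm over their backs; the gripper's body (76 mm by 85 mm) begins 54 mm behind the grasp point. The pads swing forward as they close: fully open they stand 13 mm farther back than shut.
Start: joints at [0.896, 0.181, 1.607, -0, 1.354, -0.206], TCP at [0.26, 0.513, 0.256] pointing down, gripper open.
Joint ranges: [-2.99, 2.99], [-0.89, 2.07], [0.3, 2.58], [-1.14, 4.28], [0, 2.63], [-3.12, 3.12]. Speed limits (rad/s): [2.57, 2.57, 3.01, 3.14, 3.14, 3.14].

## Interface

Orientations are given as a unit quaternion [w, x, y, z].
In Python, from bench import ctrl gives the robot as it stands.
- The arm moves only by the shell command python3 -m pendant 'ROWS'. ROWS is JSON, a list that holds one entry, the list of rows, each a list of 7 numbers: the shift along the tool's x, y, z in m, then the turn, a rotation vector about the tool's x, y, z in rad, then the closure, from -1 (fully open) to 1 (shut). A call has 1 to 10 rows; each row shifts and turns the commanded pose from where the row before left it, along the tool's axes as they then stand; what a row does not reach is not made up. A row lasts 1/10 s, in which the tool goes at most 50 mm and 8.59 degrees, less where a joint would pass 70% of its speed; a pose out of reach is approached as far as the arm can. A call with a gripper value outside its range is refused whole. The fingers move at their own pace and stop on an object; the grip force is fixed at half the most. Time passes only in rows, so rows that do not move let the fingers close. It gives the time, the measured TCP pose, the force and the opening at its end, in the units of the state.
- ctrl.get_obs(): the state, without advancing time (a new reading comes with each control period).
- ctrl.camera(name): name is "side" or "top"; returns (picture, depth): 400x640x3 uint8, red, green, blue; 400x640 float32, m along the optical axis (not along the pixel's ray), 0 where there is no reading.
- ctrl.calibration(name): a dict with "fov_y" (degrees; the focal length in pixels is half the picture's height over the tangent of half this angle, whatever the lens; pixels are square), "cx", "cy" (the principal point, pixels), "camera_from_world" (4x4, takes a point from world to camera coordinates). Camera axes: x right, y down, z forward; pixel columns grow to the right and rows downward; lengths in m; the calibration is good to about 2 mm. A picture is of the moment at which its call begins. calibration takes no time and is no camera call.
- ctrl.hand_in(): hands the job in, once; it reports no verdict.
The state is a dict: "time_s": time; "q": joint angles; "dq": joint speeds; "joint_efforts": joint torques, N m; "eef_pos": TCP position; "eef_rot": TCP orientation; "wrist_force": force on the tool from outside, world axes, zero at the start; "torque": the same for the moment, N m; "opening": opening from 0.0 (shut) to 1.0 (fully open).
Only numpy, scipy, OpenCV 4.12 (cv2) and the standard library are available. Lean on these libraries where they do the work, as an engineer would, in place of code of your own. Each camera call takes 0.05 s, during which the arm holds its last target.

## Task

Slide the dry case's window open, take out the slim round canister with the narrow screw cap and stand it gently, upright, in the open shell held in the vice. Then put the deep hood over it and turn the hood clockwise, seen from above, as far as it goes, so that the bayonet locks and the hood sits flush on the shell. Finish with the window slid fully shut; drop nothing, and leave the other stock and the things on the bench where they are.

Things in the scene. Friction and masses are not known exactly. Their poses are not given: they have to be found in the camera images.
- case: Grey dry case fixed on the bench, 220 (its x) x 330 (its y) mm, 106 mm high over its tracks. Origin: centre of its underside; z up. Its -y half holds the stock in three lanes side by side along x (centres x = -66, 0, 66, y = -85 mm), floor 12 mm above the bench, parted by walls 4 mm thick, 30 mm high. A fixed panel closes the +y half; the window slides over it.
- window (a joint): Clear flat window (top face 102 mm above the bench) on tracks over the stock half. 0 = shut, grows along the case's +y, 0.15 m = fully open: the stock half is then free from y = -159 to -13 mm in the case's frame. About 1.5 N of friction; stays where left; starts up to 25 mm ajar.
- pull (a point): Middle of the top edge of the window's pull bar, an upright aluminium bar 70 mm long along the case's x, 10 mm thick, standing from 102 to 132 mm above the bench; this point is 132 mm above the bench. It moves with the window; shut, it lies at x = 0, y = -145 mm in the case's frame.
- canister: The slim round aluminium canister to be packed, standing in one of the three lanes: body 44 mm in diameter up to 47 mm, above it a narrow round knurled screw cap 32 mm in diameter, 76 mm high in all; about 0.22 kg. Origin: centre of its underside; z up along its axis.
- tin_flat: Squat round aluminium tin in the same row, 51 mm in diameter, 46 mm high, full-width lid; stays. Origin: centre of its underside.
- tin_square: Square aluminium tin in the same row, 46 x 46 mm, 60 mm high; stays. Origin: centre of its underside.
- vice: Dark steel drill-press vice fixed on the bench, about 215 mm long along its x (screw and T-bar at -x), 94 mm wide over the jaws, jaws up to 50 mm above the bench. Origin: under the middle between the jaws, on the bench.
- shell: Lower half of the transit canister, white plastic, clamped immovably in the vice: body 72 mm in diameter with a flat shoulder 34 mm above its underside, then a neck 59 mm in diameter up to 50 mm. Bore 52 mm in diameter, its floor 10 mm above the underside. Origin: centre of its underside, 22 mm above the bench; z up. Its two bayonet lugs lie on its x axis.
- lug (a point): Outer face of one of the shell's two like bayonet lugs (on the shell's +x; the other is opposite), 36.5 mm from the axis, 43.5 mm above the shell's underside. Lugs 9 mm wide, 5 mm high (41 to 46 mm above the underside), sticking out of the neck.
- hood: Upper half: deep white plastic hood, open below, 82 mm in diameter, 58 mm high to its flat top, inside 76 mm wide and 54 mm deep; about 0.16 kg; stands on its rim. Origin: centre of its rim; z up. The rim's inward ledge, 5 mm high, 64 mm in inner diameter, has two entry notches 42 degrees wide at its +x and -x, in line with the wing grip. Seated, the rim rests on the shell's shoulder.
- wing (a point): Middle of the top edge of the hood's wing grip: an upright wing 46 mm long along the hood's x, 10 mm thick, 30 mm high on the flat top; this point is 88 mm above the rim. The hood goes down over the neck only with the wing in line with the lugs (within 12 degrees, either way round), then turns only clockwise seen from above, about 60 degrees, to a stop; the ledge is then under the lugs.
- lid: Shallow lid of another canister, same white plastic, diameter and wing grip as the hood, but only 20 mm high to its flat top (50 mm with the wing); stays. Origin: centre of its underside.
- bin: Blue open-fronted stacking bin with bolts, 160 x 100 mm, 75 mm high; stays. Origin: centre of its underside.
- carton: Small brown carton 120 x 90 mm, 62 mm high; stays. Origin: centre of its underside.
- tape: Roll of brown packing tape lying flat, 96 mm in diameter, 48 mm high; stays. Origin: centre of its underside.
- spray: Spray can standing between case and vice, towards the far side of the bench, 52 mm in diameter, 188 mm high, easily knocked over; stays. Origin: centre of its underside.
- driver: Screwdriver lying on the bench, about 200 mm long along its x; stays. Origin: on the bench under its middle.
Things that resemble listed ones, but are neither listed nor needed, are in the scene too. What is shaped like the hood but black is not meant.

How it is judged:
By the outcome, as a careful person would: the job done as asked, in the order asked, and still so for the second after the job is handed in, with the robot touching nothing.
It also fails if it takes over 64 s, if anything falls off the work surface, if the arm or the gripper's body presses on something with over 40 N, if the wrist force passes 120 N, or if a joint passes its speed limit or range.

## Working session

There is one attempt and no reset: what is moved stays moved. The work goes in short steps, Python scripts to look and compute and a shell command to move; the robot and the scene stay as the last step left them, time stands still between calls to the robot, and variables do not carry over. Pictures are saved under pics/ and viewed, and the job is handed in when it is done.

```bash
ls; mkdir -p pics
python3 - <<'E'
from bench import ctrl
import cv2, numpy as np
for n in ("top","side"):
    im,d=ctrl.camera(n)
    cv2.imwrite(f"pics/{n}0.png",im[:,:,::-1]); np.save(f"pics/{n}0.npy",d)
    c=ctrl.calibration(n); print(n,c)
print(ctrl.get_obs(),ctrl.tips_ahead)
E
```

```text
pics
top {'fov_y': 52.143878312095964, 'cx': 316.09743683053614, 'cy': 196.87453800626116, 'camera_from_world': array([[-0.02758385, -0.99946361, -0.0176527 , -0.11208664],
       [-0.99193075,  0.02955349, -0.12328817,  0.49089101],
       [ 0.12374374,  0.01410949, -0.99221389,  1.28230635],
       [ 0.        ,  0.        ,  0.        ,  1.        ]])}
side {'fov_y': 44.868388110278374, 'cx': 318.40930379328694, 'cy': 201.28457877691406, 'camera_from_world': array([[ 0.82681715, -0.56229284,  0.01414797, -0.48858962],
       [-0.34218986, -0.52281385, -0.78075078,  0.17751852],
       [ 0.44640733,  0.64069684, -0.62468236,  1.36402749],
       [ 0.        ,  0.        ,  0.        ,  1.        ]])}
{'time_s': 0.1, 'q': array([ 8.95683709e-01,  1.81446352e-01,  1.60787794e+00,  1.66533696e-06,
        1.35381252e+00, -2.06272004e-01]), 'dq': array([ 0.00076788, -0.00059483, -0.00201652,  0.0006592 , -0.00212871,
        0.00082617]), 'joint_efforts': array([-1.22605443e-04, -4.45873725e+01, -3.52234054e+01, -2.98107434e-04,
        4.22323239e-03, -4.50764230e-05]), 'eef_pos': array([0.2595002 , 0.51261343, 0.25550022]), 'eef_rot': array([ 2.60136003e-04,  8.52012841e-01,  5.23520317e-01, -7.26937116e-04]), 'wrist_force': array([ 0.18191014, -0.00034977, -0.16074026]), 'torque': array([-0.01680474, -0.01701837, -0.04950976]), 'opening': 0.9948888963905095} 0.025
```

View pics/top0.png

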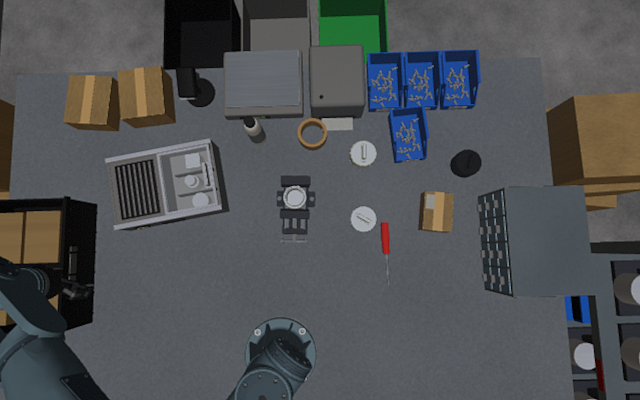

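View pics/side0.png

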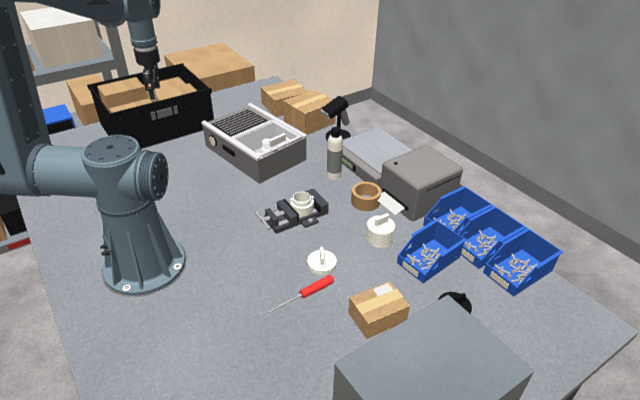

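Top view: case around (167,185), with the window's clear part at (190,180) and the bayonet shell at (294,198). Hood candidates are the white one at (363,153), which looks tall in the side view at (380,230); the shallow white lid at (363,218), side (322,262); and a black one at (466,163). Next I'll look at close crops.

```bash
cat > h.py <<'E'
from bench import ctrl
import cv2, numpy as np
def cal(n):
    c=ctrl.calibration(n); f=200/np.tan(np.radians(c["fov_y"]/2)); return f,c["cx"],c["cy"],np.array(c["camera_from_world"])
def proj(n,P):
    f,cx,cy,T=cal(n); P=np.atleast_2d(P); p=P@T[:3,:3].T+T[:3,3]; return np.c_[cx+f*p[:,0]/p[:,2],cy+f*p[:,1]/p[:,2]]
def onz(n,u,v,z):
    f,cx,cy,T=cal(n); R=T[:3,:3]; o=-R.T@T[:3,3]; r=R.T@np.array([(u-cx)/f,(v-cy)/f,1]); return o+r*(z-o[2])/r[2]
def cloud(n,d):
    f,cx,cy,T=cal(n); v,u=np.mgrid[:400,:640]; p=np.stack([(u-cx)/f*d,(v-cy)/f*d,d],-1); return (p-T[:3,3])@T[:3,:3]
def crop(n,im,x0,y0,x1,y1,k,out):
    c=cv2.resize(im[y0:y1,x0:x1,::-1],None,fx=k,fy=k,interpolation=cv2.INTER_CUBIC); c=c.copy()
    for x in range((x0+9)//10*10,x1,10):
        cv2.line(c,((x-x0)*k,0),((x-x0)*k,6),(0,0,255),1); cv2.putText(c,str(x),((x-x0)*k,16),0,.35,(0,0,255),1)
    for y in range((y0+9)//10*10,y1,10):
        cv2.line(c,(0,(y-y0)*k),(6,(y-y0)*k),(0,0,255),1); cv2.putText(c,str(y),(8,(y-y0)*k+4),0,.35,(0,0,255),1)
    cv2.imwrite("pics/"+out,c)
E
python3 - <<'E'
from h import *
im=cv2.imread("pics/top0.png")[:,:,::-1]; d=np.load("pics/top0.npy")
crop("top",im,100,130,240,235,5,"t_case.png")
crop("top",im,270,120,400,250,4,"t_mid.png")
P=cloud("top",d)
for uv in [(363,147),(363,153),(355,153),(363,218),(370,218),(294,198),(294,190),(303,198),(466,163),(313,133),(193,160),(192,181),(199,200),(160,185),(110,160),(213,145),(450,300),(250,130),(40,300)]:
    print(uv,P[uv[1],uv[0]].round(3))
s=cv2.imread("pics/side0.png")[:,:,::-1]
crop("side",s,195,95,355,215,4,"s_case.png")
crop("side",s,250,175,410,285,4,"s_mid.png")
E
```

```text
(363, 147) [ 0.632 -0.277  0.086]
(363, 153) [ 0.614 -0.277  0.083]
(355, 153) [ 0.621 -0.254  0.057]
(363, 218) [ 0.414 -0.272  0.046]
(370, 218) [ 0.415 -0.297  0.018]
(294, 198) [ 0.486 -0.055  0.029]
(294, 190) [ 0.512 -0.055  0.026]
(303, 198) [ 0.48  -0.086  0.07 ]
(466, 163) [ 0.577 -0.6    0.062]
(313, 133) [ 0.707 -0.121  0.   ]
(193, 160) [0.604 0.249 0.102]
(192, 181) [0.539 0.252 0.1  ]
(199, 200) [0.479 0.229 0.103]
(160, 185) [0.531 0.353 0.095]
(110, 160) [0.611 0.505 0.106]
(213, 145) [0.655 0.193 0.082]
(450, 300) [ 0.15  -0.54   0.001]
(250, 130) [0.678 0.063 0.153]
(40, 300) [0.242 0.395 0.548]
```

View pics/t_case.png

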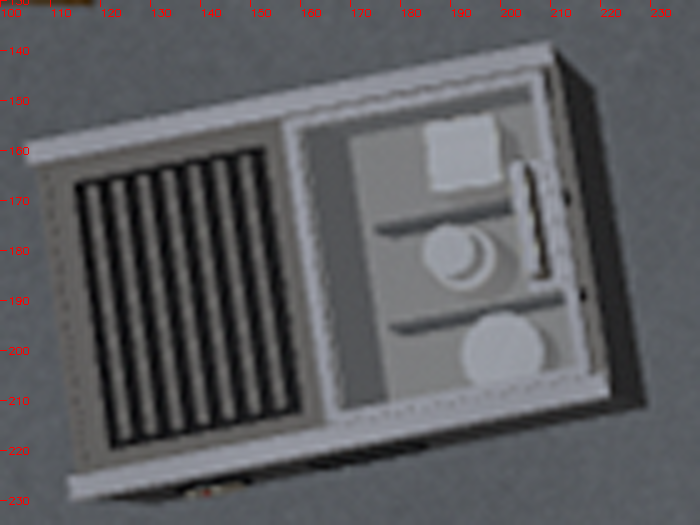

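View pics/t_mid.png

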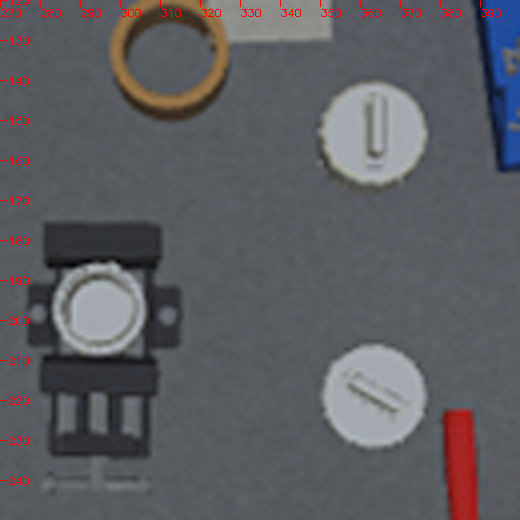

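View pics/s_case.png

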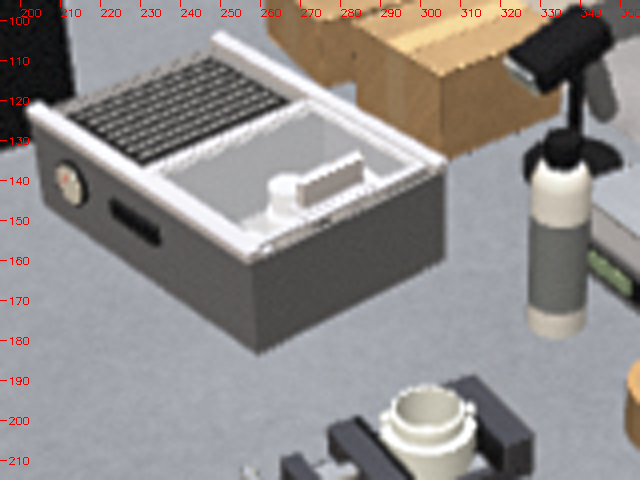

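View pics/s_mid.png

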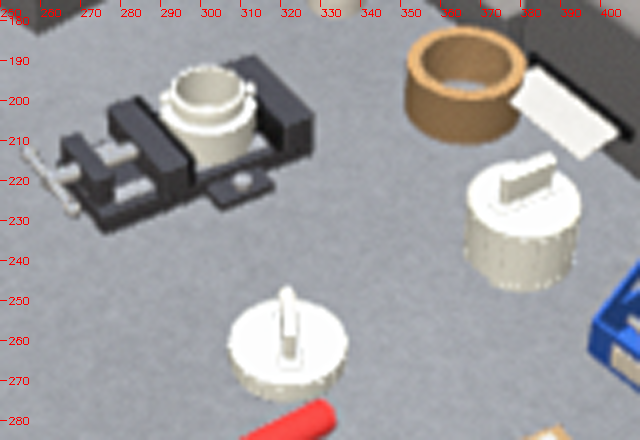

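Run:
```python
from h import *
im=cv2.imread("pics/top0.png")[:,:,::-1]; s=cv2.imread("pics/side0.png")[:,:,::-1]
crop("top",im,272,170,318,220,10,"t_sh.png")
crop("side",s,282,182,332,222,12,"s_sh.png")
crop("top",im,345,135,382,170,14,"t_hood.png")
a=[cv2.imread("pics/"+x) for x in("t_sh.png","s_sh.png","t_hood.png")]
```

```text
(no output)
```

View pics/t_sh.png

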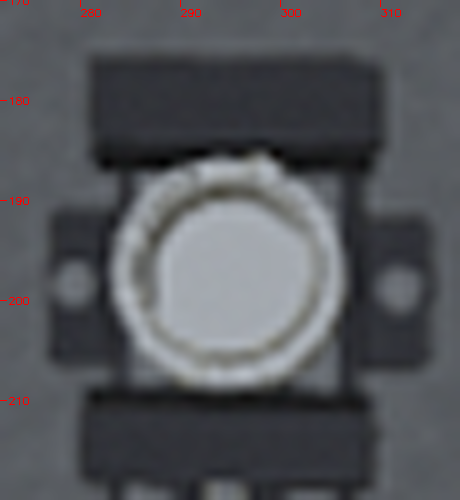

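View pics/s_sh.png

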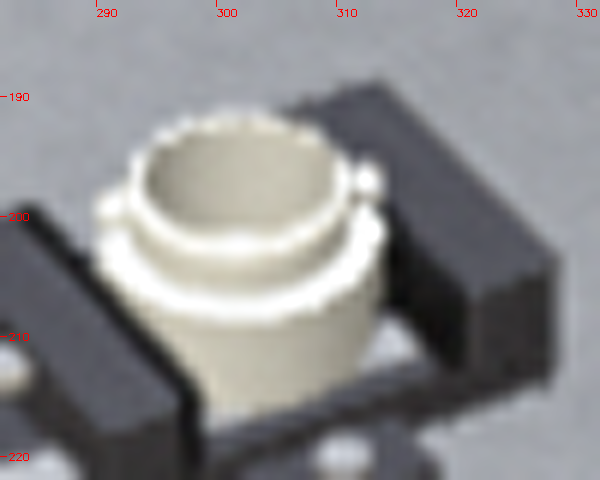

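View pics/t_hood.png

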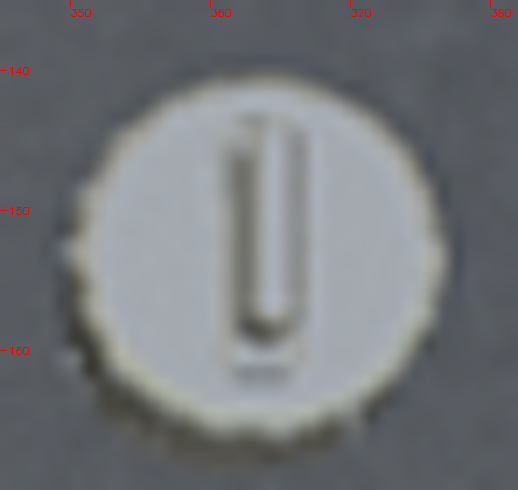

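Run:
```python
from h import *
P=lambda n,u,v,z:onz(n,u,v,z).round(4)
z=.0655
a=P("side",312.2,196.5,z);b=P("side",290.7,198.9,z);print("lugs side",a,b,(a+b)/2,np.linalg.norm(a-b),np.degrees(np.arctan2(*(a-b)[1::-1])))
# floor bore circle, neck
im=cv2.imread("pics/top0.png"); d=np.load("pics/top0.npy"); C=cloud("top",d)
g=im.min(2).astype(int)
def fit(n,im,C,box,zr,thr,zt,name):
    x0,y0,x1,y1=box
    m=np.zeros(im.shape[:2],np.uint8); m[y0:y1,x0:x1]=1
    m&=((im.min(2)>thr)&(C[...,2]>zr[0])&(C[...,2]<zr[1])).astype(np.uint8)
    cs,_=cv2.findContours(m,cv2.RETR_EXTERNAL,cv2.CHAIN_APPROX_NONE)
    c=max(cs,key=cv2.contourArea)[:,0].astype(float)
    W=np.array([onz(n,u,v,zt)[:2] for u,v in c])
    (x,y),r=cv2.minEnclosingCircle(W.astype(np.float32)); 
    A=np.c_[2*W,np.ones(len(W))]; s=np.linalg.lstsq(A,(W**2).sum(1),rcond=None)[0]
    print(name,"LS centre",s[:2].round(4),"r",np.sqrt(s[2]+s[0]**2+s[1]**2).round(4),"minenc",round(x,4),round(y,4),round(r,4),m.sum())
    return m
fit("top",im,C,(340,130,385,172),(.05,.07),120,.058,"hood top")
fit("top",im,C,(345,200,380,235),(.012,.03),120,.02,"lid top")
fit("top",im,C,(280,180,310,212),(.06,.09),110,.068,"shell neck")
fit("top",im,C,(280,180,310,212),(.04,.09),110,.06,"shell all")
# wing pixels
for name,box,zt,zl in (("hood",(345,135,382,170),.088,.072),("lid",(345,200,382,235),.05,.038)):
    x0,y0,x1,y1=box
    m=np.zeros(d.shape,bool);m[y0:y1,x0:x1]=C[y0:y1,x0:x1,2]>zl
    Q=C[m]; e=np.linalg.eigh(np.cov(Q[:,:2].T)); 
    print(name,"wing",Q.mean(0).round(4),"yaw",np.degrees(np.arctan2(*e[1][::-1,1])).round(1),m.sum(),Q.min(0).round(3),Q.max(0).round(3))
```

```text
lugs side [ 0.5191 -0.0695  0.0655] [ 0.4568 -0.0431  0.0655] [ 0.48795 -0.0563   0.0655 ] 0.06766276671848413 -22.96509454841471
hood top LS centre [ 0.621  -0.2797] r 0.0393 minenc 0.6206 -0.2793 0.0414 446
lid top LS centre [ 0.4148 -0.275 ] r 0.0395 minenc 0.4149 -0.2748 0.0412 445
shell neck LS centre [ 0.4874 -0.0587] r 0.0282 minenc 0.4859 -0.061 0.0353 78
shell all LS centre [ 0.4861 -0.0593] r 0.0345 minenc 0.4859 -0.0601 0.0365 193
hood wing [ 0.5771 -0.2596  0.2712] yaw 155.7 54 [ 0.325 -0.284  0.074] [ 0.645 -0.145  1.331]
lid wing [ 0.4035 -0.2592  0.2082] yaw 123.2 56 [ 0.325 -0.296  0.041] [ 0.427 -0.145  1.331]
```

Run:
```python
from h import *
im=cv2.imread("pics/top0.png"); d=np.load("pics/top0.npy"); C=cloud("top",d); s=np.load("pics/side0.npy"); S=cloud("side",s)
for n,X,D,name,box,zt,zl in (("top",C,d,"hood",(345,135,382,170),.088,.072),("top",C,d,"lid",(345,200,382,235),.05,.038),("side",S,s,"hood",(360,205,400,255),.088,.065),("side",S,s,"lid",(300,240,340,280),.05,.028)):
    x0,y0,x1,y1=box
    m=np.zeros(D.shape,bool);m[y0:y1,x0:x1]=(X[y0:y1,x0:x1,2]>zl)&(X[y0:y1,x0:x1,2]<.12)&(D[y0:y1,x0:x1]>0)
    Q=X[m]; e=np.linalg.eigh(np.cov(Q[:,:2].T)); 
    print(n,name,"wing",Q.mean(0).round(4),"yaw",np.degrees(np.arctan2(*e[1][::-1,1])).round(1),m.sum(),Q.min(0).round(3),Q.max(0).round(3))
P=lambda n,u,v,z:onz(n,u,v,z).round(4)
print("top lug at bump",P("top",297.7,186,.068))
print("proj lugs to top",proj("top",[[.5216,-.0706,.0655],[.4543,-.042,.0655]]).round(1))
# wing ends in top image: z=.088
a=P("top",345+275/14-.5,135+125/14-.5,.088);b=P("top",345+268/14-.5,135+335/14-.5,.088);print("hood wing ends",a,b,(a+b)/2,np.degrees(np.arctan2(*(a-b)[1::-1])))
# case: track corners top z=.106
K=dict(tl=(100+28/5-.5,130+140/5-.5),tr=(100+550/5-.5,130+42/5-.5),br=(100+610/5-.5,130+388/5-.5),bl=(100+70/5-.5,130+490/5-.5))
W={k:P("top",*v,.106) for k,v in K.items()};print(W)
print("case dims",np.linalg.norm(W['tl']-W['tr']),np.linalg.norm(W['bl']-W['br']),np.linalg.norm(W['tl']-W['bl']),np.linalg.norm(W['tr']-W['br']))
c=sum(W.values())/4; v=(W['tl']-W['tr'])+(W['bl']-W['br']); y=np.arctan2(v[1],v[0])-np.pi/2; print("case centre",c,"yaw",np.degrees(y))
# yet canister cap disc at top: crop centre (450,251) z=.012+.076
print("can cap",P("top",100+450/5-.5,130+251/5-.5,.088))
print("tinflat",P("top",100+502/5-.5,130+352/5-.5,.058),"sq",P("top",100+463/5-.5,130+153/5-.5,.072))
# pull: top edge
print("pull",P("top",100+530/5-.5,130+222/5-.5,.132))
# tooltip check
print(C[150:178,188:200][...,2].round(3)[::3,::3])
```

```text
top hood wing [ 0.6209 -0.2796  0.0869] yaw 176.7 46 [ 0.599 -0.284  0.074] [ 0.645 -0.275  0.093]
top lid wing [ 0.4147 -0.2756  0.0478] yaw 58.8 49 [ 0.401 -0.296  0.041] [ 0.427 -0.256  0.055]
side hood wing [ 0.6189 -0.2834  0.0793] yaw 177.3 106 [ 0.598 -0.288  0.066] [ 0.644 -0.274  0.092]
side lid wing [ 0.4099 -0.2816  0.0452] yaw 62.7 62 [ 0.382 -0.343  0.028] [ 0.428 -0.257  0.053]
top lug at bump [ 0.5186 -0.0701  0.068 ]
proj lugs to top [[297.9 185.2]
 [289.2 206.8]]
hood wing ends [ 0.6431 -0.2809  0.088 ] [ 0.5956 -0.2773  0.088 ] [ 0.61935 -0.2791   0.088  ] -4.334131166172771
{'tl': array([0.6197, 0.5202, 0.106 ]), 'tr': array([0.6713, 0.197 , 0.106 ]), 'br': array([0.4553, 0.1595, 0.106 ]), 'bl': array([0.403 , 0.4867, 0.106 ])}
case dims 0.3272931407774993 0.3313534819494131 0.2192741206800292 0.21923104250995115
case centre [0.537325 0.34085  0.106   ] yaw 9.076189710091073
can cap [0.5454 0.2636 0.088 ]
tinflat [0.4852 0.2398 0.058 ] sq [0.6107 0.2613 0.072 ]
pull [0.5538 0.2012 0.132 ]
[[0.106 0.097 0.105 0.104]
 [0.101 0.102 0.103 0.099]
 [0.103 0.099 0.102 0.104]
 [0.102 0.101 0.099 0.099]
 [0.1   0.099 0.102 0.098]
 [0.101 0.103 0.104 0.104]
 [0.105 0.099 0.103 0.101]
 [0.105 0.097 0.1   0.099]
 [0.105 0.101 0.1   0.101]
 [0.099 0.103 0.098 0.099]]
```

```bash
cat >> h.py <<'E'
from scipy.spatial.transform import Rotation as Rn
def R0():
    q=ctrl.get_obs()["eef_rot"]; return Rn.from_quat([q[1],q[2],q[3],q[0]])
def go(p,yaw=None):
    "how far: turn about tool z (rad), then shift in tool axes after the turn; also small tilt fix"
    o=ctrl.get_obs(); R=R0(); x=R.as_matrix()[:,0]; y0=np.arctan2(x[1],x[0])
    yw=y0 if yaw is None else np.radians(yaw)
    n=np.array([np.cos(yw/2),np.sin(yw/2),0]); G=Rn.from_rotvec(np.pi*n)
    rv=(R.inv()*G).as_rotvec(); dp=np.array(p)-o["eef_pos"]
    print("t",round(o["time_s"],2),"pos",o["eef_pos"].round(4),"yaw",np.degrees(y0).round(1),"open",round(float(o["opening"]),3),"F",o["wrist_force"].round(1),"q6",round(o["q"][5],2))
    print("rotvec",rv.round(3),"shift after turn",(G.inv().apply(dp)*1000).round(1),"mm; before turn",(R.inv().apply(dp)*1000).round(1))
CC=np.array([.5373,.3409]); CY=np.radians(9.08)
def case(x,y,z=0): c,s=np.cos(CY),np.sin(CY); return np.array([CC[0]+c*x-s*y,CC[1]+s*x+c*y,z])
E
python3 - <<'E'
from h import *
a=onz("side",269.5,140.2,.132);b=onz("side",285,133.2,.132);print("pull side ends",a,b,(a+b)/2,np.linalg.norm(a-b),np.degrees(np.arctan2(*(b-a)[1::-1])))
a=onz("top",100+522/5-.5,130+163/5-.5,.132);b=onz("top",100+541/5-.5,130+280/5-.5,.132);print("pull top ends",a,b,(a+b)/2,np.linalg.norm(a-b))
print("shut pull",case(0,-.145))
go([.555,.2015,.256],99)
E
```

```text
pull side ends [0.52195436 0.19645831 0.132     ] [0.58978884 0.20743175 0.132     ] [0.5558716  0.20194503 0.132     ] 0.06871632427860205 9.189009318308713
pull top ends [0.58987898 0.20628026 0.132     ] [0.51844692 0.19444696 0.132     ] [0.55416295 0.20036361 0.132     ] 0.07240556117632246
shut pull [0.56018294 0.197717   0.        ]
t 0.1 pos [0.2595 0.5126 0.2555] yaw 63.1 open 0.995 F [ 0.2 -0.  -0.2] q6 -0.21
rotvec [-0.001  0.001 -0.626] shift after turn [-353.5  243.2   -0.5] mm; before turn [-1.440e+02  4.042e+02 -4.000e-01]
```

```bash
python3 -m pendant '[[[0,0,0,0,0,-0.125,0],[0,0,0,0,0,-0.125,0],[0,0,0,0,0,-0.125,0],[0,0,0,0,0,-0.125,0],[0,0,0,0,0,-0.126,0],[-0.039,0.027,0,0,0,0,0],[-0.039,0.027,0,0,0,0,0],[-0.039,0.027,0,0,0,0,0],[-0.039,0.027,0,0,0,0,0],[-0.039,0.027,0,0,0,0,0]]]'; python3 -c "
from h import *
go([.555,.2015,.137],99)"
```

```text
time_s: 1.1
eef_pos: [0.4244, 0.34, 0.256]
eef_rot: [-0.0, 0.649, 0.761, -0.0]
wrist_force: [0.5, 0.6, 0.7]
opening: 0.501
t 1.1 pos [0.4244 0.34   0.256 ] yaw 99.0 open 0.501 F [0.5 0.6 0.7] q6 -1.27
rotvec [-0.001  0.     0.   ] shift after turn [-157.2  107.4  119. ] mm; before turn [-157.2  107.3  118.9]
```

```bash
python3 -m pendant '[[[-0.039,0.027,0,0,0,0,0],[-0.039,0.027,0,0,0,0,0],[-0.039,0.027,0,0,0,0,0],[-0.036,0.026,0.01,0,0,0,0],[0,0,0.03,0,0,0,0],[0,0,0.03,0,0,0,0],[0,0,0,0,0,0,0]]]'
python3 - <<'E'
from h import *
go([.555,.2015,.137],99)
for n in("top","side"):
    im,d=ctrl.camera(n); 
    crop(n,im,*((160,130,240,220,7) if n=="top" else (225,85,325,175,7)),n+"1.png")
E
```

```text
time_s: 1.8
eef_pos: [0.5501, 0.206, 0.1811]
eef_rot: [-0.003, 0.65, 0.76, -0.004]
wrist_force: [-0.6, 0.6, -0.9]
opening: 0.503
t 1.8 pos [0.5501 0.206  0.1811] yaw 98.9 open 0.503 F [-0.6  0.6 -0.9] q6 -1.57
rotvec [-0.01  -0.    -0.001] shift after turn [-5.2  4.1 44.1] mm; before turn [-5.2  4.5 44.1]
```

View pics/side1.png

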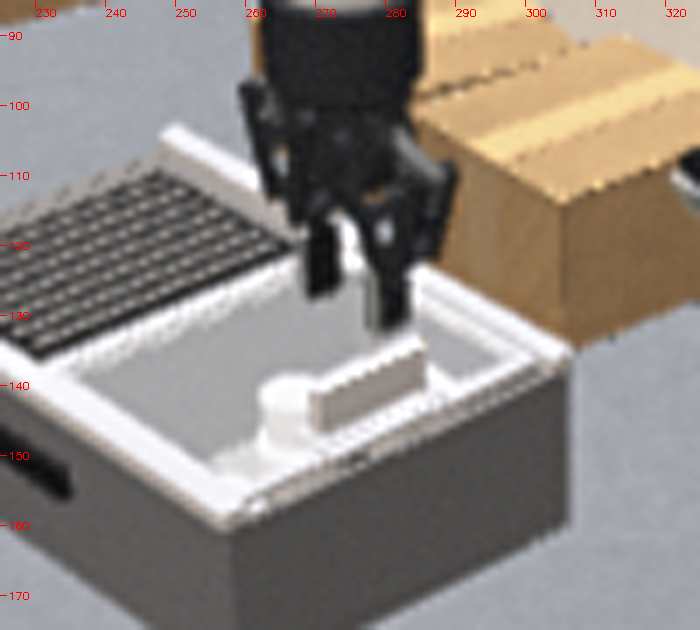

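View pics/top1.png

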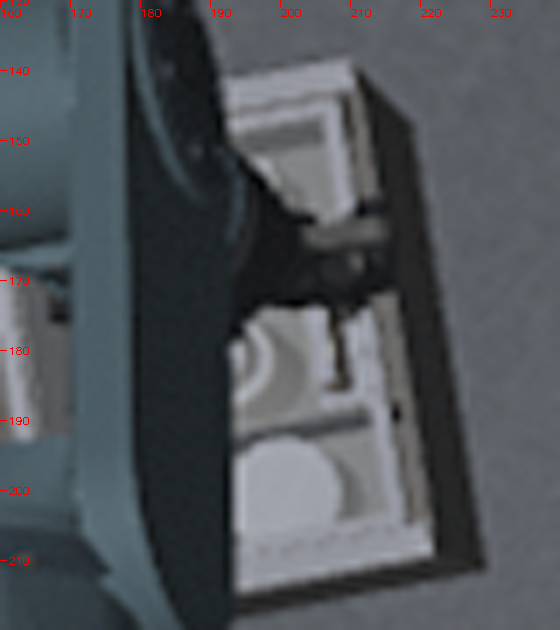

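```bash
python3 -m pendant '[[[-0.004,0.002,0.02,0,0,0,0],[0,0,0.02,0,0,0,0],[0,0,0.004,0,0,0,0],[0,0,0,0,0,0,0]]]'
python3 - <<'E'
from h import *
go([.555,.2015,.137],99)
im,d=ctrl.camera("side"); crop("side",im,225,85,325,175,7,"side2.png")
E
```

```text
time_s: 2.3
eef_pos: [0.5561, 0.204, 0.1433]
eef_rot: [0.0, 0.649, 0.761, 0.0]
wrist_force: [-0.3, -0.6, -0.4]
opening: 0.499
t 2.3 pos [0.5561 0.204  0.1433] yaw 99.0 open 0.499 F [-0.3 -0.6 -0.4] q6 -1.58
rotvec [ 0.001 -0.     0.001] shift after turn [-2.3 -1.5  6.3] mm; before turn [-2.3 -1.5  6.3]
```

View pics/side2.png

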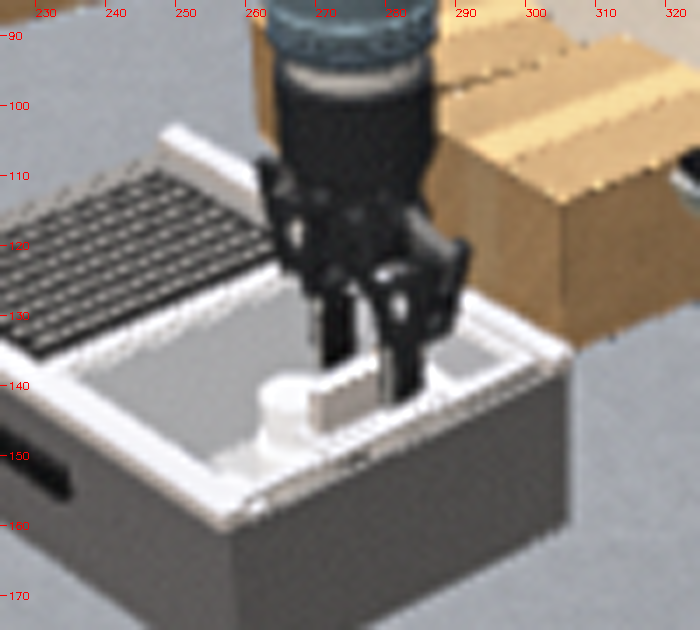

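```bash
python3 -m pendant '[[[0.005,0,0.004,0,0,0,0],[0.01,0,0,0,0,0,0],[0.015,0,0,0,0,0,0],[0.018,0,0,0,0,0,0],[0.018,0,0,0,0,0,0],[0.018,0,0,0,0,0,0],[0.018,0,0,0,0,0,0],[0.018,0,0,0,0,0,0],[0.015,0,0,0,0,0,0],[0.01,0,0,0,0,0,0]]]';  python3 -m pendant '[[[0.006,0,0,0,0,0,0],[0.004,0,0,0,0,0,0],[0,0,0,0,0,0,0]]]'
python3 - <<'E'
from h import *
go([.555,.2015,.137],99)
im,d=ctrl.camera("side"); crop("side",im,190,75,310,175,6,"side3.png")
E
```

```text
time_s: 3.35
eef_pos: [0.5327, 0.3484, 0.1382]
eef_rot: [-0.0, 0.649, 0.761, -0.0]
wrist_force: [0.3, -1.7, 1.4]
opening: 0.505
time_s: 3.65
eef_pos: [0.5315, 0.357, 0.1381]
eef_rot: [-0.0, 0.649, 0.76, 0.0]
wrist_force: [0.8, -0.3, -0.3]
opening: 0.496
t 3.65 pos [0.5315 0.357  0.1381] yaw 99.0 open 0.496 F [ 0.8 -0.3 -0.3] q6 -1.32
rotvec [-0. -0.  0.] shift after turn [-157.2   -1.1    1.1] mm; before turn [-157.2   -1.1    1. ]
```

View pics/side3.png

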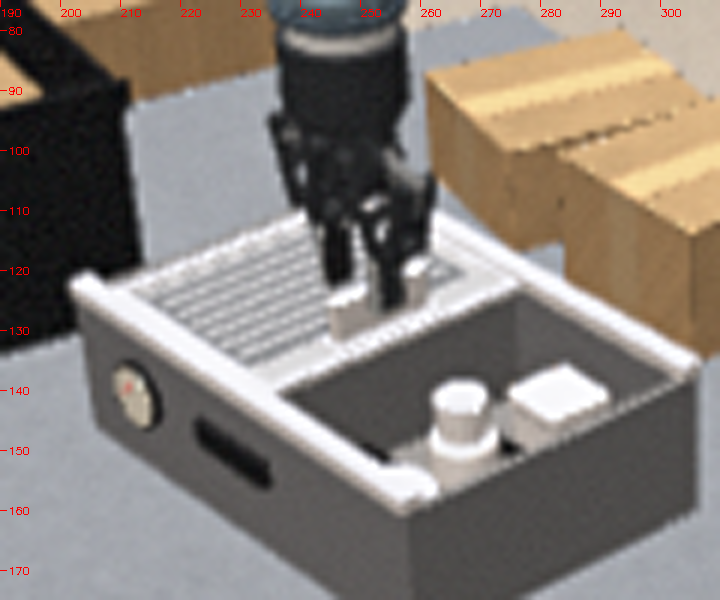

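```bash
python3 -m pendant '[[[0.002,0,0,0,0,0,0],[0.002,0,0,0,0,0,0],[0.001,0,0,0,0,0,0]]]';python3 -m pendant '[[[0.002,0,0,0,0,0,0],[0.001,0,0,0,0,0,0],[0,0,0,0,0,0,0]]]'
```

```text
time_s: 4.0
eef_pos: [0.5309, 0.3612, 0.1381]
eef_rot: [0.0, 0.65, 0.76, -0.0]
wrist_force: [-0.5, -1.7, -0.2]
opening: 0.499
time_s: 4.3
eef_pos: [0.5306, 0.3631, 0.1381]
eef_rot: [0.001, 0.649, 0.76, -0.001]
wrist_force: [0.5, -6.5, -0.2]
opening: 0.496
```

```bash
python3 -m pendant '[[[-0.008,0,-0.02,0,0,0,0],[0,0,-0.04,0,0,0,0],[0,0,-0.03,0,0,0,0],[0,0,0,0,0,0,0]]]'
python3 - <<'E'
from h import *
im,d=ctrl.camera("side"); crop("side",im,240,115,310,175,10,"side4.png"); np.save("pics/s4.npy",d)
im,d=ctrl.camera("top"); crop("top",im,160,130,240,220,7,"top4.png"); np.save("pics/t4.npy",d)
go([.55,.25,.2],99)
E
```

```text
time_s: 4.7
eef_pos: [0.5343, 0.3582, 0.2346]
eef_rot: [0.002, 0.649, 0.76, 0.005]
wrist_force: [0.9, 0.4, 0.6]
opening: 0.501
t 4.8 pos [0.532  0.3571 0.2294] yaw 99.0 open 0.5 F [-0.8 -0.8 -1. ] q6 -1.32
rotvec [ 0.002 -0.001  0.   ] shift after turn [-108.6    1.    29.4] mm; before turn [-108.6    1.    29.3]
```

View pics/side4.png

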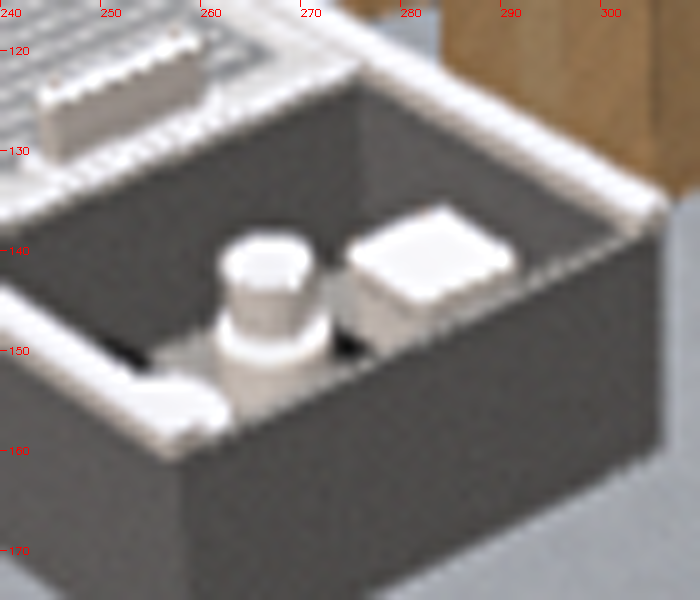

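View pics/top4.png

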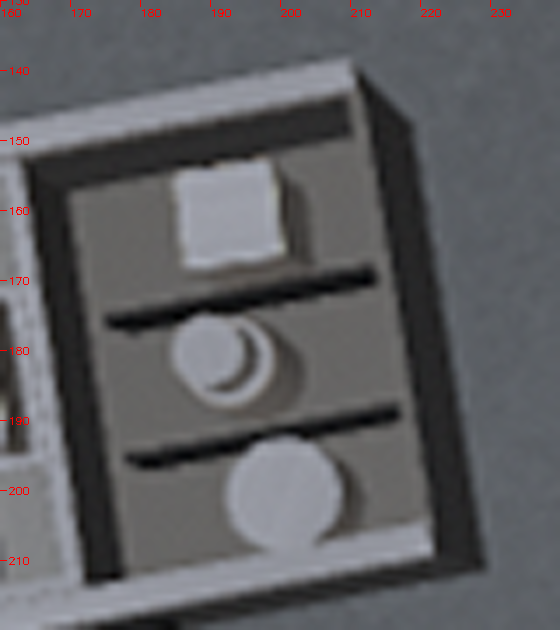

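Run:
```python
from h import *
print(onz("side",266.2,140.7,.088),onz("top",189.1,179.8,.088),onz("top",191.2,180.6,.059))
d=np.load("pics/t4.npy");C=cloud("top",d);print("sq top",C[150:170,183:202][C[150:170,183:202][...,2]>.062].mean(0), "cap",C[174:187,184:196][C[174:187,184:196][...,2]>.08].mean(0))
print(case(-.005,-.085))
go([.5475,.259,.2],99)
```

```text
[0.5443203 0.2635327 0.088    ] [0.54515916 0.2648584  0.088     ] [0.54751812 0.26769521 0.059     ]
sq top [0.60976512 0.2577729  0.07614481] cap [0.5438476  0.25833609 0.10090023]
[0.54577679 0.25617607 0.        ]
t 4.8 pos [0.532  0.3571 0.2294] yaw 99.0 open 0.5 F [-0.8 -0.8 -1. ] q6 -1.32
rotvec [ 0.002 -0.001  0.   ] shift after turn [-99.3  -0.   29.4] mm; before turn [-99.3  -0.1  29.3]
```

```bash
python3 -m pendant '[[[-0.03,-0.001,0,0,0,0,-0.4],[-0.03,-0.001,0,0,0,0,-0.4],[-0.03,0,0.02,0,0,0,-0.4],[-0.004,0,0.03,0,0,0,-0.4],[0,0,0.025,0,0,0,-0.4],[0,0,0,0,0,0,-0.4]]]'
python3 - <<'E'
from h import *
im,d=ctrl.camera("side"); crop("side",im,230,85,310,165,7,"side5.png")
go([.545,.264,.088],99)
E
```

```text
time_s: 5.4
eef_pos: [0.5406, 0.2622, 0.1475]
eef_rot: [-0.003, 0.65, 0.76, -0.004]
wrist_force: [-1.3, -0.3, -0.8]
opening: 0.698
t 5.45 pos [0.5421 0.2629 0.1501] yaw 99.0 open 0.702 F [-0.4 -0.9  0.5] q6 -1.47
rotvec [-0.007  0.    -0.   ] shift after turn [ 0.7  3.  62.1] mm; before turn [ 0.7  3.5 62.1]
```

View pics/side5.png

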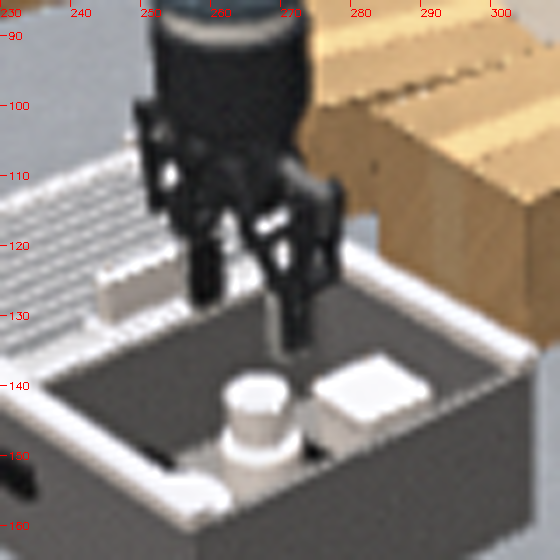

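```bash
python3 - <<'E'
from h import *
p=np.array([.5421,.2629,.128]);x=np.array([-.156,.988,0])
print(proj("side",[p,p+.03*x,p-.03*x,p+.037*x,p-.037*x]).round(1))
E
python3 -m pendant '[[[0,0.002,0.02,0,0,0,-0.4],[0.001,0,0.025,0,0,0,-0.4],[0,0,0.015,0,0,0,-0.4],[0,0,0,0,0,0,-0.4]]]'
python3 - <<'E'
from h import *
im,d=ctrl.camera("side"); crop("side",im,230,85,310,165,7,"side6.png")
im,d=ctrl.camera("top"); crop("top",im,160,130,240,220,7,"top6.png")
go([.545,.264,.088],99)
E
```

```text
[[265.1 131.1]
 [259.8 127.9]
 [270.5 134.4]
 [258.6 127.2]
 [271.8 135.2]]
time_s: 5.85
eef_pos: [0.5447, 0.2647, 0.0915]
eef_rot: [-0.001, 0.649, 0.761, -0.002]
wrist_force: [-0.1, -0.1, -0.3]
opening: 0.702
t 5.95 pos [0.5465 0.2651 0.094 ] yaw 99.0 open 0.699 F [ 0.6 -0.5  0. ] q6 -1.47
rotvec [ 0.    -0.     0.001] shift after turn [-0.8 -1.7  6. ] mm; before turn [-0.8 -1.7  6. ]
```

View pics/side6.png

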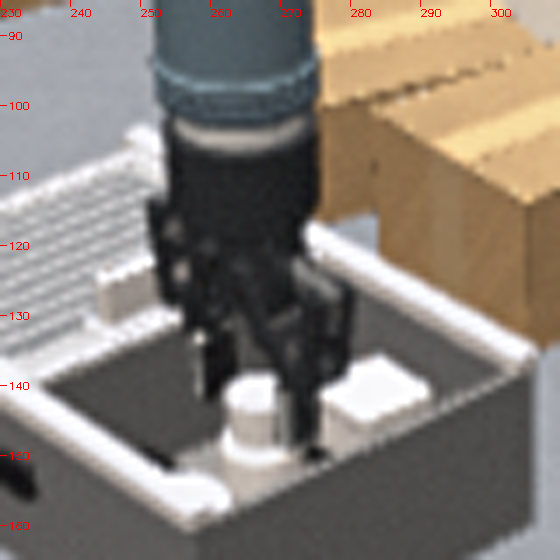

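View pics/top6.png

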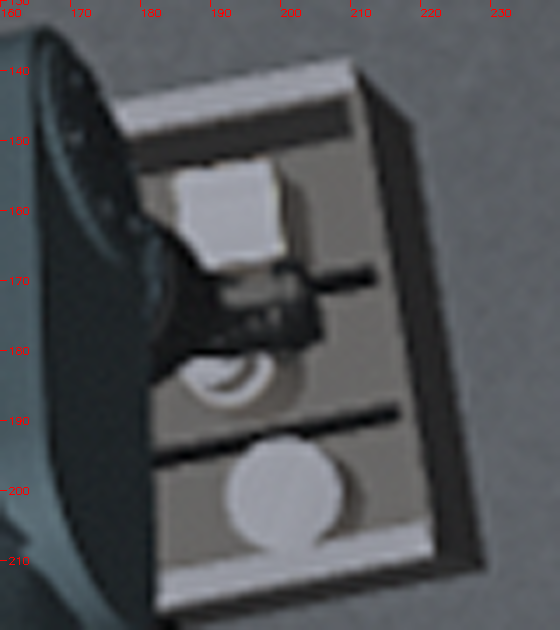

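```bash
python3 -m pendant '[[[-0.001,-0.002,0.005,0,0,0,-0.4],[0,0,0,0,0,0,0.3],[0,0,0,0,0,0,1],[0,0,0,0,0,0,1],[0,0,0,0,0,0,1],[0,0,0,0,0,0,1]]]'
python3 - <<'E'
from h import *
go([.545,.264,.26],99)
E
```

```text
time_s: 6.55
eef_pos: [0.5448, 0.2637, 0.0891]
eef_rot: [0.0, 0.649, 0.76, 0.0]
wrist_force: [-1.1, -0.3, 5.2]
opening: 0.356
t 6.55 pos [0.5448 0.2637 0.0891] yaw 99.0 open 0.356 F [-1.1 -0.3  5.2] q6 -1.47
rotvec [ 0.001 -0.     0.   ] shift after turn [   0.3    0.2 -170.9] mm; before turn [   0.3    0.4 -170.9]
```

```bash
python3 -m pendant '[[[0,0,-0.005,0,0,0,1],[0,0,-0.015,0,0,0,1],[0,0,-0.03,0,0,0,1],[0,0,-0.04,0,0,0,1],[0,0,-0.04,0,0,0,1],[0,0,-0.02,0,0,0,1],[0,0,0,0,0,0,1]]]'
python3 - <<'E'
from h import *
im,d=ctrl.camera("side"); crop("side",im,225,65,325,165,6,"side7.png")
go([.4875,-.0575,.25],99)
E
```

```text
time_s: 7.25
eef_pos: [0.5464, 0.264, 0.2432]
eef_rot: [0.002, 0.649, 0.76, 0.003]
wrist_force: [0.6, -0.9, -2.3]
opening: 0.352
t 7.3 pos [0.5451 0.2636 0.2402] yaw 99.0 open 0.354 F [-0.2  1.5 -3.4] q6 -1.47
rotvec [ 0.004 -0.     0.   ] shift after turn [-308.1 -107.1   -9.8] mm; before turn [-308.1 -107.1  -10.3]
```

View pics/side7.png

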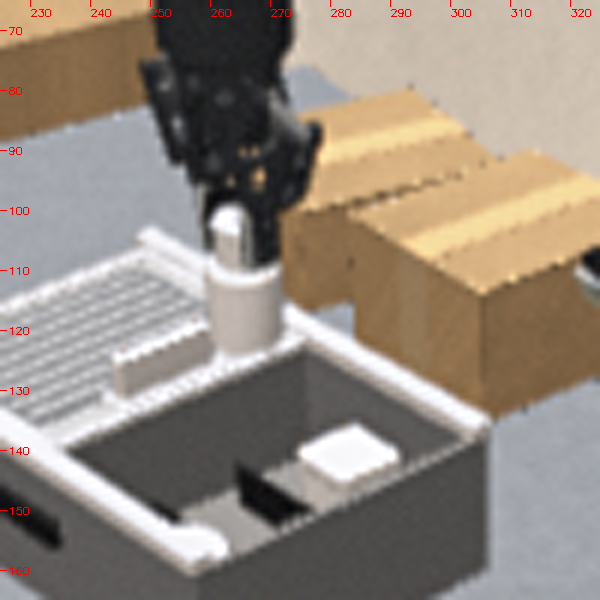

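```bash
python3 -m pendant '[[[-0.02,-0.007,-0.005,0,0,0,1],[-0.036,-0.0125,0,0,0,0,1],[-0.036,-0.0125,0,0,0,0,1],[-0.036,-0.0125,0,0,0,0,1],[-0.036,-0.0125,0,0,0,0,1],[-0.036,-0.0125,0,0,0,0,1],[-0.036,-0.0125,0,0,0,0,1],[-0.036,-0.0125,0,0,0,0,1],[-0.024,-0.008,0,0,0,0,1],[-0.012,-0.004,0,0,0,0,1]]]'; python3 -m pendant '[[[0,0,0.02,0,0,0,1],[0,0,0.03,0,0,0,1],[0,0,0,0,0,0,1],[0,0,0,0,0,0,1]]]'
python3 - <<'E'
from h import *
im,d=ctrl.camera("side"); crop("side",im,260,125,360,225,6,"side8.png")
im,d=ctrl.camera("top"); crop("top",im,250,150,340,240,7,"top8.png")
go([.4875,-.0575,.25],99)
E
```

```text
time_s: 8.3
eef_pos: [0.4858, -0.059, 0.2412]
eef_rot: [-0.002, 0.65, 0.76, -0.001]
wrist_force: [-0.1, 0.1, -3.6]
opening: 0.35
time_s: 8.7
eef_pos: [0.4865, -0.0566, 0.1923]
eef_rot: [-0.002, 0.649, 0.761, -0.0]
wrist_force: [-0.0, -0.4, -2.4]
opening: 0.352
t 8.8 pos [ 0.488  -0.0572  0.1942] yaw 99.0 open 0.352 F [ 0.2 -0.  -2.8] q6 -2.09
rotvec [0.001 0.    0.001] shift after turn [ -0.2  -0.6 -55.8] mm; before turn [ -0.2  -0.5 -55.8]
```

View pics/side8.png

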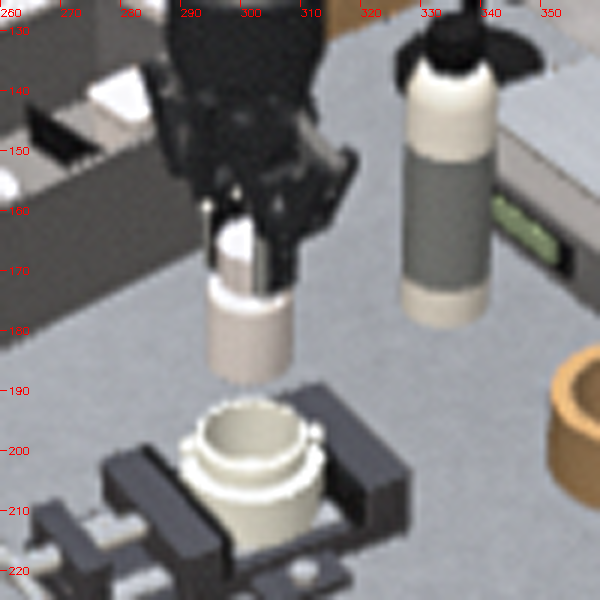

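View pics/top8.png

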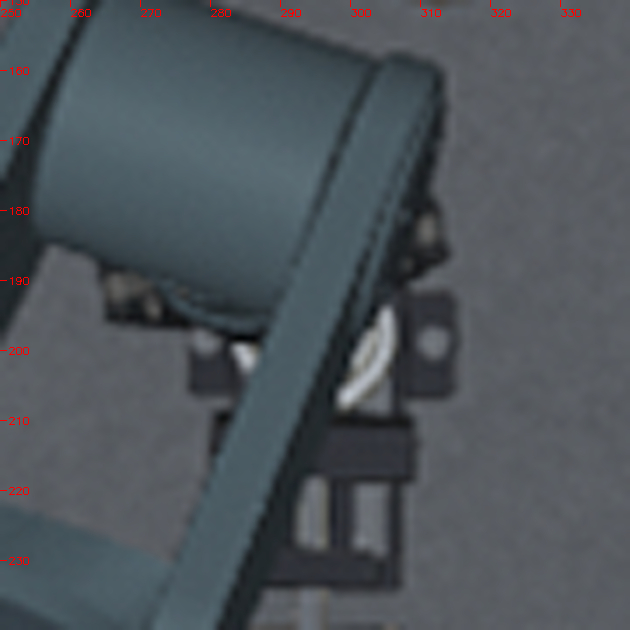

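Run:
```python
from h import *
x,y=.488,-.0572
print(proj("side",[[x,y,.193],[x,y,.164],[x,y,.117],[x,y,.072],[x,y,.056]]).round(1))
# neck rim LS ellipse in side image: sample
t=np.linspace(0,2*np.pi,9)[:-1]
print(proj("side",np.c_[x+.0295*np.cos(t),y+.0295*np.sin(t),0*t+.072]).round(1).tolist())
im=cv2.imread("pics/side8.png"); k=12
import numpy as np
s=cv2.imread("pics/side0.png"); c=cv2.resize(s[182:225,282:325],None,fx=14,fy=14,interpolation=cv2.INTER_CUBIC)
for (r,z,col) in((.0295,.072,(0,0,255)),(.036,.056,(0,255,0)),(.022+.004,.072,(255,0,0))):
    t=np.linspace(0,2*np.pi,60); p=proj("side",np.c_[.4875+r*np.cos(t),-.0575+r*np.sin(t),0*t+z]); p=((p-[282,182]+.5)*14).astype(int)
    cv2.polylines(c,[p.reshape(-1,1,2)],True,col,1)
cv2.imwrite("pics/ov.png",c)
s=cv2.imread("pics/top0.png"); c=cv2.resize(s[177:220,272:315],None,fx=14,fy=14,interpolation=cv2.INTER_CUBIC)
for (r,z,col) in((.0295,.072,(0,0,255)),(.036,.056,(0,255,0)),(.022+.004,.032,(255,0,0))):
    t=np.linspace(0,2*np.pi,60); p=proj("top",np.c_[.4875+r*np.cos(t),-.0575+r*np.sin(t),0*t+z]); p=((p-[272,177]+.5)*14).astype(int)
    cv2.polylines(c,[p.reshape(-1,1,2)],True,col,1)
cv2.imwrite("pics/ovt.png",c)
```

```text
[[301.3 163.8]
 [301.4 171.9]
 [301.5 184.5]
 [301.6 196.2]
 [301.7 200.2]]
[[309.6, 193.0], [303.6, 190.5], [296.6, 191.3], [292.4, 195.0], [293.6, 199.4], [299.6, 202.0], [306.9, 201.2], [311.0, 197.4]]
```

View pics/ov.png

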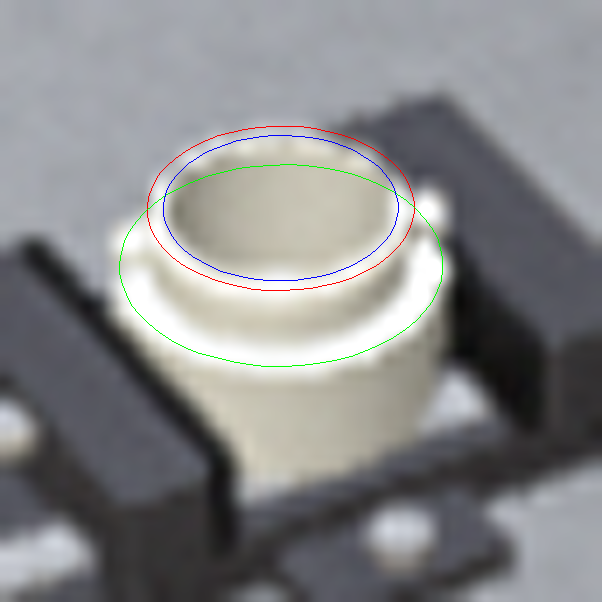

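View pics/ovt.png

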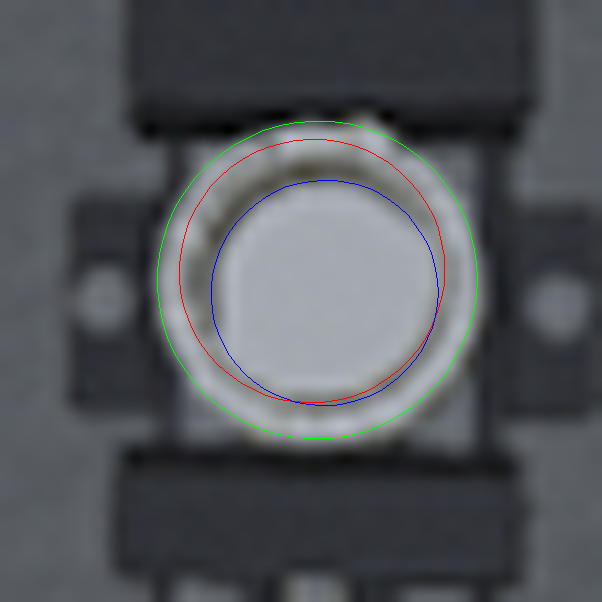

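```bash
python3 -m pendant '[[[-0.001,-0.001,0.02,0,0,0,1],[0,0,0.02,0,0,0,1],[0,0,0.006,0,0,0,1],[0,0,0.006,0,0,0,1],[0,0,0,0,0,0,1]]]'
python3 - <<'E'
from h import *
im,d=ctrl.camera("side"); crop("side",im,270,145,340,225,8,"side9.png")
go([.487,-.0585,.11],99)
E
```

```text
time_s: 9.3
eef_pos: [0.4869, -0.0585, 0.1417]
eef_rot: [0.0, 0.649, 0.761, 0.0]
wrist_force: [-1.1, -0.1, -2.4]
opening: 0.357
t 9.35 pos [ 0.4871 -0.0586  0.142 ] yaw 99.0 open 0.353 F [-0.2  0.3 -2.6] q6 -2.09
rotvec [0.001 0.    0.   ] shift after turn [ 0.1 -0.1 32. ] mm; before turn [ 0.2 -0.1 32. ]
```

View pics/side9.png

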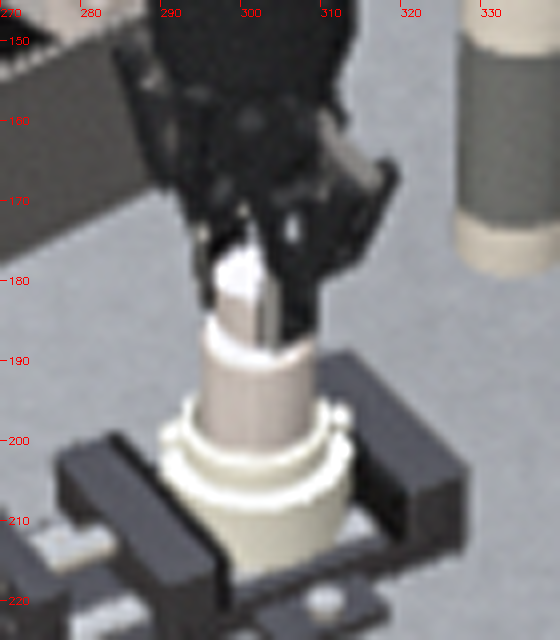

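```bash
python3 -m pendant '[[[0,0,0.006,0,0,0,1],[0,0,0.006,0,0,0,1],[0,0,0.006,0,0,0,1],[0,0,0.006,0,0,0,1],[0,0,0,0,0,0,1]]]';python3 -m pendant '[[[0,0,0.003,0,0,0,1],[0,0,0.002,0,0,0,1],[0,0,0,0,0,0,1]]]'
```

```text
time_s: 9.85
eef_pos: [0.4857, -0.0583, 0.1161]
eef_rot: [-0.001, 0.649, 0.76, -0.0]
wrist_force: [0.1, 0.0, -2.9]
opening: 0.353
time_s: 10.15
eef_pos: [0.4864, -0.0586, 0.1121]
eef_rot: [-0.0, 0.649, 0.76, -0.0]
wrist_force: [-0.0, 0.3, -3.1]
opening: 0.354
```

```bash
python3 -m pendant '[[[0,0,0.001,0,0,0,1],[0,0,0.001,0,0,0,1],[0,0,0,0,0,0,1]]]';python3 -m pendant '[[[0,0,0.001,0,0,0,1],[0,0,0,0,0,0,1]]]'
```

```text
time_s: 10.45
eef_pos: [0.4865, -0.0585, 0.1103]
eef_rot: [-0.0, 0.649, 0.76, -0.0]
wrist_force: [0.2, 0.7, -3.1]
opening: 0.354
time_s: 10.65
eef_pos: [0.4865, -0.0585, 0.1092]
eef_rot: [-0.0, 0.649, 0.76, -0.0]
wrist_force: [-0.1, -0.4, -3.5]
opening: 0.356
```

```bash
python3 -m pendant '[[[0,0,0.0007,0,0,0,1],[0,0,0,0,0,0,1]]]';python3 -m pendant '[[[0,0,0.0007,0,0,0,1],[0,0,0,0,0,0,1]]]';python3 -m pendant '[[[0,0,0.0007,0,0,0,1],[0,0,0,0,0,0,1]]]'
```

```text
time_s: 10.85
eef_pos: [0.4869, -0.0585, 0.1091]
eef_rot: [0.0, 0.649, 0.76, 0.0]
wrist_force: [-0.5, 2.1, 2.9]
opening: 0.357
time_s: 11.05
eef_pos: [0.487, -0.0585, 0.109]
eef_rot: [0.0, 0.649, 0.761, 0.0]
wrist_force: [-3.9, 1.9, 9.9]
opening: 0.357
time_s: 11.25
eef_pos: [0.4873, -0.0585, 0.109]
eef_rot: [0.0, 0.649, 0.761, 0.0]
wrist_force: [-6.2, 2.6, 15.4]
opening: 0.356
```

```bash
python3 -m pendant '[[[0,0,-0.0015,0,0,0,1],[0,0,0,0,0,0,0.2],[0,0,0,0,0,0,0],[0,0,0,0,0,0,-0.3],[0,0,0,0,0,0,-0.3]]]';python3 -m pendant '[[[0,0,-0.01,0,0,0,-0.3],[0,0,-0.03,0,0,0,-0.3],[0,0,-0.04,0,0,0,-0.3],[0,0,-0.04,0,0,0,-0.3],[0,0,0,0,0,0,-0.3]]]'
python3 - <<'E'
from h import *
im,d=ctrl.camera("side"); crop("side",im,260,165,350,225,7,"side10.png")
go([.6205,-.2795,.22],87)
E
```

```text
time_s: 11.75
eef_pos: [0.4866, -0.0587, 0.1086]
eef_rot: [0.0, 0.649, 0.76, -0.0]
wrist_force: [-0.7, -0.0, 0.1]
opening: 0.652
time_s: 12.25
eef_pos: [0.49, -0.0598, 0.2356]
eef_rot: [0.006, 0.649, 0.76, 0.002]
wrist_force: [0.7, -0.3, -0.8]
opening: 0.649
t 12.3 pos [ 0.4886 -0.0593  0.2327] yaw 99.0 open 0.652 F [-0.2  0.2 -1. ] q6 -2.09
rotvec [0.007 0.003 0.21 ] shift after turn [-213.   143.2   12.7] mm; before turn [-238.1   95.7   14.2]
```

View pics/side10.png

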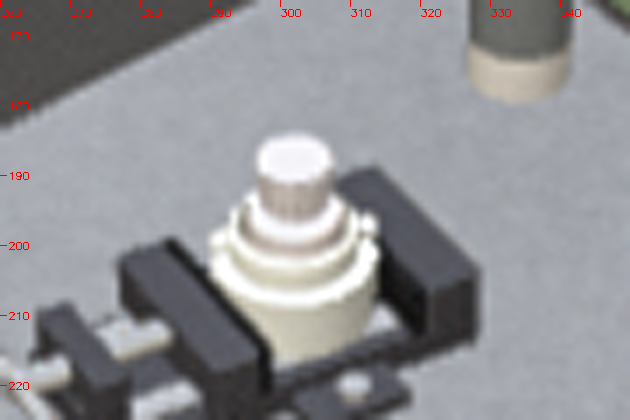

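```bash
python3 -m pendant '[[[0,0,0,0,0,0.105,0],[0,0,0,0,0,0.105,0],[-0.03,0.02,0,0,0,0,0],[-0.036,0.024,0,0,0,0,0],[-0.036,0.024,0,0,0,0,0],[-0.036,0.024,0,0,0,0,0],[-0.036,0.024,0,0,0,0,0],[-0.025,0.017,0,0,0,0,0],[-0.014,0.010,0.01,0,0,0,0]]]'; python3 -m pendant '[[[0,0,0.03,0,0,0,0],[0,0,0.03,0,0,0,0],[0,0,0,0,0,0,0],[0,0,0,0,0,0,0]]]'
python3 - <<'E'
from h import *
im,d=ctrl.camera("side"); crop("side",im,340,165,420,255,7,"side11.png")
im,d=ctrl.camera("top"); crop("top",im,260,120,400,240,5,"top11.png")
go([.6205,-.2795,.089],87)
E
```

```text
time_s: 13.2
eef_pos: [0.619, -0.2816, 0.2185]
eef_rot: [0.001, 0.726, 0.688, -0.0]
wrist_force: [0.3, 0.2, 0.4]
opening: 0.5
time_s: 13.6
eef_pos: [0.6174, -0.2783, 0.1576]
eef_rot: [-0.001, 0.726, 0.688, -0.0]
wrist_force: [0.0, 0.6, 1.0]
opening: 0.502
t 13.7 pos [ 0.6189 -0.2792  0.1605] yaw 87.0 open 0.493 F [ 0.   0.9 -0.1] q6 -2.12
rotvec [ 0.002  0.001 -0.   ] shift after turn [-0.2  1.6 71.5] mm; before turn [-0.1  1.4 71.5]
```

View pics/side11.png

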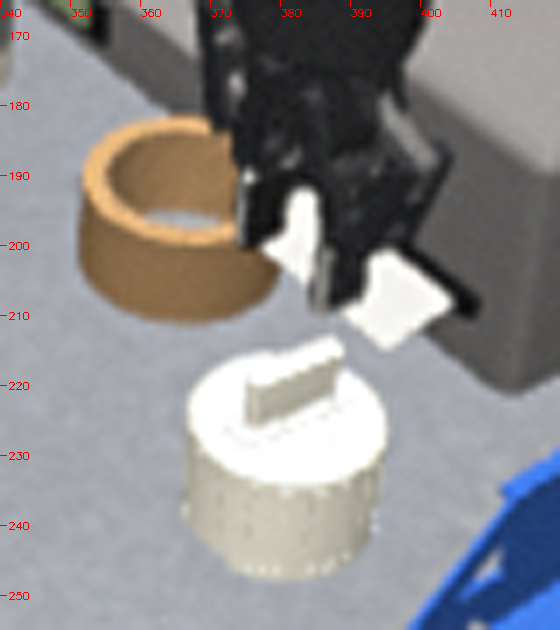

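View pics/top11.png

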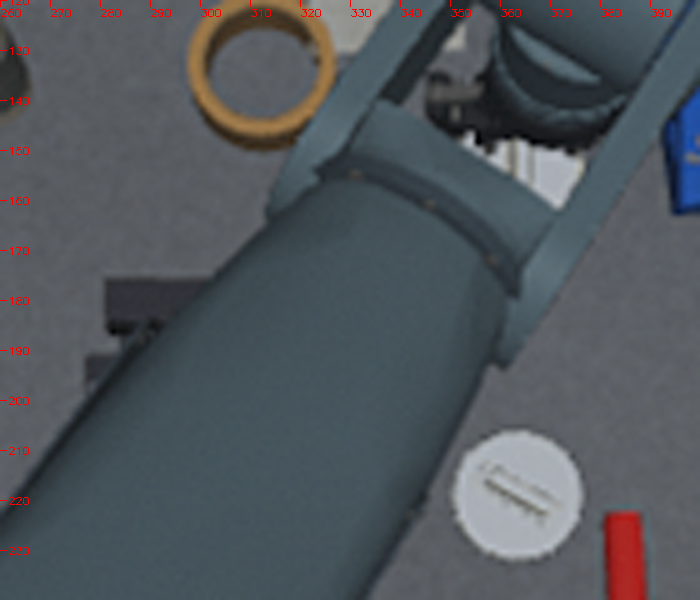

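```bash
python3 -m pendant '[[[0,0.0015,0.03,0,0,0,0],[0,0,0.02,0,0,0,0],[0,0,0,0,0,0,0],[0,0,0,0,0,0,0]]]'
python3 - <<'E'
from h import *
im,d=ctrl.camera("side"); crop("side",im,340,165,420,255,7,"side12.png")
go([.6205,-.2795,.089],86.5)
E
```

```text
time_s: 14.1
eef_pos: [0.6203, -0.2792, 0.1104]
eef_rot: [0.001, 0.725, 0.688, 0.0]
wrist_force: [0.3, -0.8, 0.8]
opening: 0.5
t 14.15 pos [ 0.6208 -0.2795  0.1111] yaw 87.0 open 0.5 F [-0.3 -0.2  0.6] q6 -2.12
rotvec [0.003 0.002 0.008] shift after turn [ 0.  -0.3 22.1] mm; before turn [ 0.1 -0.4 22.1]
```

View pics/side12.png

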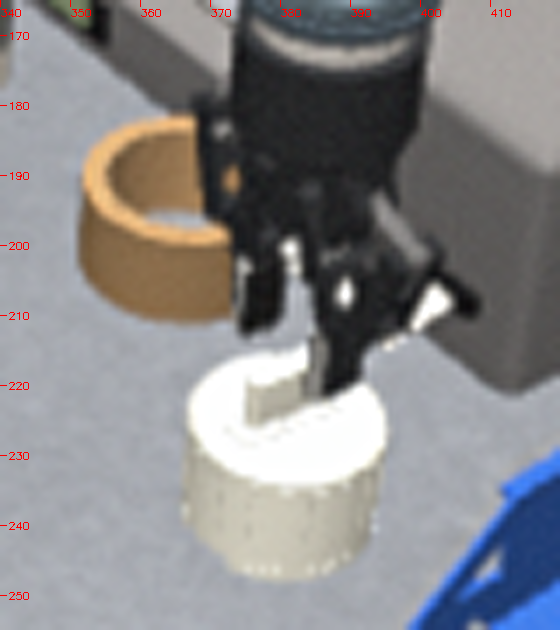

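```bash
python3 -m pendant '[[[0,0,0.01,0,0,0.008,0],[0,0,0.01,0,0,0,0],[0,0,0,0,0,0,0.5],[0,0,0,0,0,0,1],[0,0,0,0,0,0,1],[0,0,0,0,0,0,1],[0,0,0,0,0,0,1],[0,0,0,0,0,0,1]]]'
python3 - <<'E'
from h import *
go([.6205,-.2795,.089],86.5)
E
```

```text
time_s: 14.95
eef_pos: [0.6196, -0.2788, 0.0887]
eef_rot: [-0.0, 0.728, 0.685, 0.0]
wrist_force: [0.2, 0.4, -2.2]
opening: 0.103
t 14.95 pos [ 0.6196 -0.2788  0.0887] yaw 86.5 open 0.103 F [ 0.2  0.4 -2.2] q6 -2.11
rotvec [-0. -0.  0.] shift after turn [-0.6  1.  -0.3] mm; before turn [-0.6  1.  -0.3]
```

```bash
python3 -m pendant '[[[0,0,-0.005,0,0,0,1],[0,0,-0.02,0,0,0,1],[0,0,-0.035,0,0,0,1],[0,0,-0.04,0,0,0,1],[0,0,-0.04,0,0,0,1],[0,0,-0.02,0,0,0,1],[0,0,0,0,0,0,1],[0,0,0,0,0,0,1]]]'
python3 - <<'E'
from h import *
go([.6205,-.2795,.089],67)
im,d=ctrl.camera("side"); crop("side",im,340,125,420,215,7,"side13.png")
go([.487,-.0595,.25],67)
E
```

```text
time_s: 15.75
eef_pos: [0.6194, -0.2787, 0.2483]
eef_rot: [-0.0, 0.728, 0.685, -0.0]
wrist_force: [-1.2, 0.8, -2.3]
opening: 0.102
t 15.75 pos [ 0.6194 -0.2787  0.2483] yaw 86.5 open 0.102 F [-1.2  0.8 -2.3] q6 -2.11
rotvec [-0.    -0.     0.341] shift after turn [ -0.3   1.3 159.3] mm; before turn [ -0.7   1.2 159.3]
t 15.8 pos [ 0.6188 -0.2784  0.2468] yaw 86.5 open 0.104 F [-0.2 -0.5 -2.5] q6 -2.11
rotvec [-0.003 -0.001  0.341] shift after turn [ 150.  -206.9   -3.2] mm; before turn [ 210.5 -144.9   -2.5]
```

View pics/side13.png

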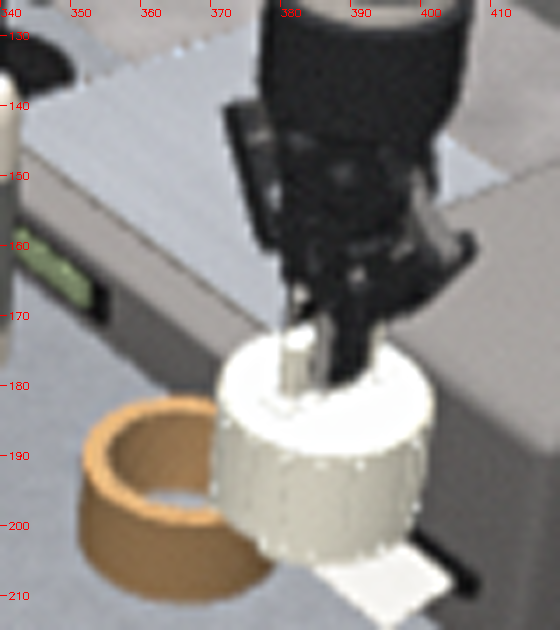

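```bash
python3 -m pendant '[[[0,0,0,0,0,0.114,1],[0,0,0,0,0,0.114,1],[0.01,-0.014,0,0,0,0.113,1],[0.022,-0.03,0,0,0,0,1],[0.022,-0.03,0,0,0,0,1],[0.022,-0.03,0,0,0,0,1],[0.022,-0.03,0,0,0,0,1],[0.022,-0.03,0,0,0,0,1],[0.018,-0.026,0,0,0,0,1],[0.012,-0.017,0,0,0,0,1]]]'; python3 -m pendant '[[[0,0,0.01,0,0,0,1],[0,0,0.01,0,0,0,1],[0,0,0,0,0,0,1]]]'
python3 - <<'E'
from h import *
im,d=ctrl.camera("side"); crop("side",im,260,105,350,215,6,"side14.png"); cv2.imwrite("pics/s14.png",im[:,:,::-1]); np.save("pics/s14.npy",d)
im,d=ctrl.camera("top"); crop("top",im,250,130,340,240,6,"top14.png"); cv2.imwrite("pics/t14.png",im[:,:,::-1])
go([.487,-.0585,.25],67)
E
```

```text
time_s: 16.8
eef_pos: [0.4836, -0.0587, 0.2461]
eef_rot: [-0.002, 0.834, 0.552, -0.001]
wrist_force: [-0.2, -0.5, -3.3]
opening: 0.102
time_s: 17.1
eef_pos: [0.4849, -0.0611, 0.2257]
eef_rot: [-0.002, 0.834, 0.552, -0.002]
wrist_force: [-0.4, -0.7, -2.1]
opening: 0.103
t 17.2 pos [ 0.486  -0.0616  0.2276] yaw 66.9 open 0.104 F [-0.5 -0.3 -2.1] q6 -1.54
rotvec [-0.002  0.    -0.001] shift after turn [  3.2  -0.3 -22.4] mm; before turn [  3.2  -0.3 -22.4]
```

View pics/side14.png

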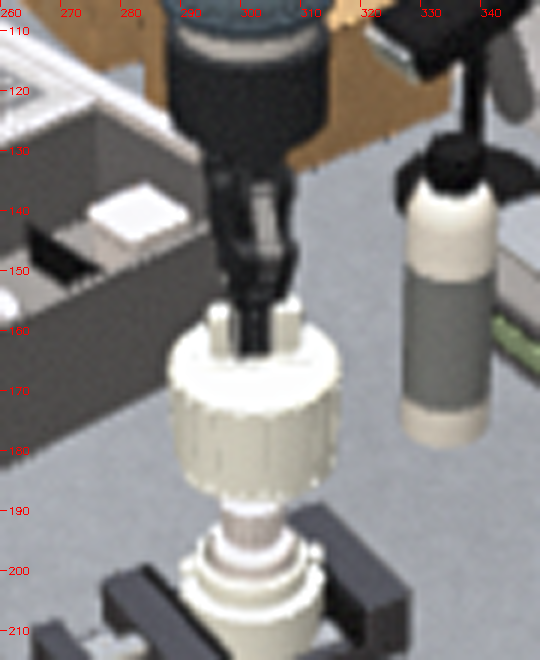

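View pics/top14.png

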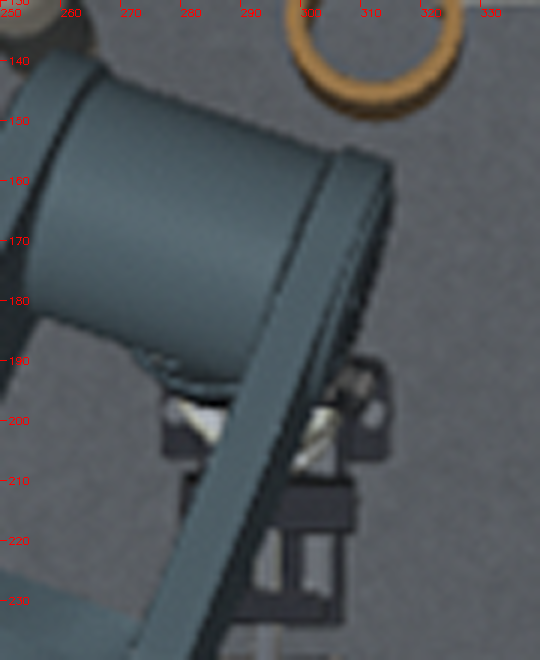

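```bash
python3 -m pendant '[[[0.003,-0.001,0.01,0,0,0,1],[0,0,0.02,0,0,0,1],[0,0,0.015,0,0,0,1],[0,0,0.008,0,0,0,1],[0,0,0,0,0,0,1],[0,0,0,0,0,0,1]]]'
python3 - <<'E'
from h import *
im,d=ctrl.camera("side"); crop("side",im,270,145,340,225,8,"side15.png")
go([.4865,-.0585,.157],67)
E
```

```text
time_s: 17.8
eef_pos: [0.4867, -0.058, 0.176]
eef_rot: [0.0, 0.834, 0.552, 0.0]
wrist_force: [0.6, -0.9, -1.9]
opening: 0.104
t 17.85 pos [ 0.487  -0.0581  0.1764] yaw 67.0 open 0.103 F [-0.9  0.6 -2.2] q6 -1.53
rotvec [ 0.001 -0.    -0.001] shift after turn [-0.6 -0.3 19.4] mm; before turn [-0.6 -0.4 19.4]
```

View pics/side15.png

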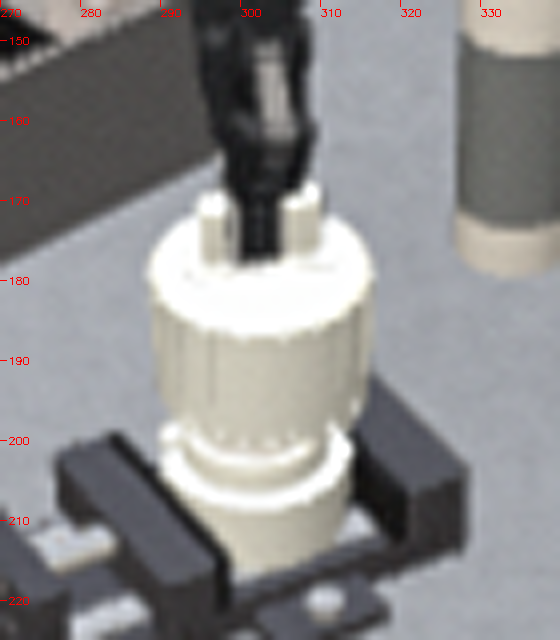

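Run:
```python
from h import *
im,d=ctrl.camera("side"); cv2.imwrite("pics/s16.png",im[:,:,::-1])
s0=cv2.imread("pics/side0.png")[:,:,::-1]
def edges(im,v,u0,um,u1):
    g=im[v].astype(float).mean(1)
    L=g[u0:um+1]; Rr=g[um:u1]
    # half-level crossing
    def cr(a,off,rising):
        lo=a[0] if rising else a[-1]; hi=np.median(g[um-4:um+5]); t=(lo+hi)/2
        for i in range(len(a)-1):
            if (a[i]-t)*(a[i+1]-t)<=0 and ((a[i+1]>a[i])==rising): return off+i+(t-a[i])/(a[i+1]-a[i])
    return cr(L,u0,True),cr(Rr,um,False)
for v in (180,183,186,189,192): e=edges(im,v,284,302,322);print("hood",v,e,sum(e)/2)
for v in (202,203,204,205): e=edges(s0,v,284,302,322); print("shell0",v,e,None if None in e else sum(e)/2)
for v in (193,194,195): e=edges(s0,v,288,302,318); print("neck0",v,e,None if None in e else sum(e)/2)
print(proj("side",[[.4865,-.0585,.1],[.4865,-.0585,.056],[.4865,-.0585,.072]]))
```

```text
hood 180 (np.float64(288.5859872611465), np.float64(315.4251968503937)) 302.0055920557701
hood 183 (np.float64(290.7132352941176), np.float64(313.22629310344826)) 301.96976419878297
hood 186 (np.float64(297.00892857142856), np.float64(307.4150943396226)) 302.2120114555256
hood 189 (np.float64(292.43939393939394), np.float64(306.69444444444446)) 299.56691919191917
hood 192 (np.float64(292.5681818181818), np.float64(306.9642857142857)) 299.76623376623377
shell0 202 (np.float64(289.1280193236715), np.float64(307.86)) 298.4940096618358
shell0 203 (np.float64(289.537037037037), np.float64(312.8361111111111)) 301.1865740740741
shell0 204 (np.float64(289.6749226006192), np.float64(312.6061776061776)) 301.14055010339837
shell0 205 (np.float64(290.5967741935484), np.float64(311.96934865900386)) 301.28306142627616
neck0 193 (np.float64(293.7682926829268), np.float64(308.65)) 301.2091463414634
neck0 194 (np.float64(292.2291666666667), np.float64(309.66494845360825)) 300.94705756013747
neck0 195 (np.float64(292.015873015873), np.float64(310.92792792792795)) 301.4719004719005
[[301.3925577  189.36519923]
 [301.50269502 200.61216253]
 [301.46311249 196.57008771]]
```

```bash
python3 -m pendant '[[[-0.0005,-0.0018,0.005,0,0,0,1],[0,0,0.004,0,0,0,1],[0,0,0.003,0,0,0,1],[0,0,0,0,0,0,1]]]';python3 -m pendant '[[[0,0,0.002,0,0,0,1],[0,0,0.002,0,0,0,1],[0,0,0,0,0,0,1]]]';python3 -m pendant '[[[0,0,0.002,0,0,0,1],[0,0,0.001,0,0,0,1],[0,0,0,0,0,0,1]]]'
```

```text
time_s: 18.3
eef_pos: [0.4842, -0.0574, 0.1631]
eef_rot: [-0.0, 0.834, 0.552, -0.0]
wrist_force: [-1.1, -0.3, -1.8]
opening: 0.104
time_s: 18.6
eef_pos: [0.4844, -0.0575, 0.1594]
eef_rot: [-0.0, 0.834, 0.552, -0.0]
wrist_force: [0.3, -0.7, -1.2]
opening: 0.105
time_s: 18.9
eef_pos: [0.4845, -0.0576, 0.1565]
eef_rot: [-0.0, 0.834, 0.552, -0.0]
wrist_force: [-1.4, -0.6, -1.3]
opening: 0.105
```

```bash
python3 -m pendant '[[[0,0,0.001,0,0,0,1],[0,0,0.001,0,0,0,1],[0,0,0,0,0,0,1]]]';python3 -m pendant '[[[0,0,0.001,0,0,0,1],[0,0,0.001,0,0,0,1],[0,0,0,0,0,0,1]]]'
python3 - <<'E'
from h import *
im,d=ctrl.camera("side"); crop("side",im,270,145,340,225,8,"side17.png")
go([.4865,-.0585,.1447],67)
E
```

```text
time_s: 19.2
eef_pos: [0.4845, -0.0575, 0.1545]
eef_rot: [-0.0, 0.834, 0.552, -0.0]
wrist_force: [0.8, 0.1, -0.9]
opening: 0.101
time_s: 19.5
eef_pos: [0.4844, -0.0576, 0.1525]
eef_rot: [-0.0, 0.834, 0.552, -0.0]
wrist_force: [-0.3, -0.1, -1.9]
opening: 0.102
t 19.55 pos [ 0.4845 -0.0576  0.1526] yaw 67.0 open 0.102 F [ 0.2  0.1 -2.2] q6 -1.53
rotvec [-0.  0. -0.] shift after turn [-0.1  2.2  7.9] mm; before turn [-0.1  2.2  7.9]
```

View pics/side17.png

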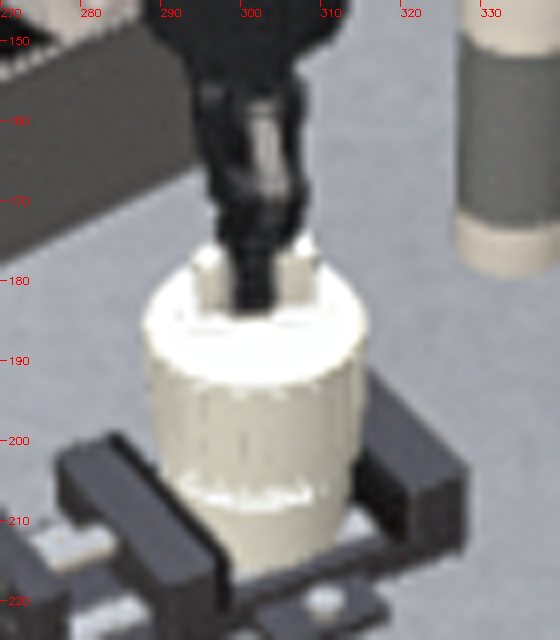

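```bash
python3 -m pendant '[[[0,0,0.002,0,0,0,1],[0,0,0.002,0,0,0,1],[0,0,0,0,0,0,1]]]';python3 -m pendant '[[[0,0,0.001,0,0,0,1],[0,0,0.001,0,0,0,1],[0,0,0,0,0,0,1]]]';python3 -m pendant '[[[0,0,0.001,0,0,0,1],[0,0,0,0,0,0,1]]]'
```

```text
time_s: 19.85
eef_pos: [0.4843, -0.0575, 0.1483]
eef_rot: [-0.0, 0.834, 0.552, -0.0]
wrist_force: [-1.0, -0.7, -1.9]
opening: 0.102
time_s: 20.15
eef_pos: [0.4845, -0.0575, 0.1465]
eef_rot: [-0.0, 0.834, 0.552, -0.0]
wrist_force: [1.3, -0.2, -2.2]
opening: 0.106
time_s: 20.35
eef_pos: [0.4845, -0.0576, 0.1456]
eef_rot: [-0.0, 0.834, 0.552, -0.0]
wrist_force: [-1.0, -0.1, -4.0]
opening: 0.102
```

```bash
python3 -m pendant '[[[0,0,0.001,0,0,0,1],[0,0,0,0,0,0,1]]]';python3 -m pendant '[[[0,0,0.0007,0,0,0,1],[0,0,0,0,0,0,1]]]'
```

```text
time_s: 20.55
eef_pos: [0.4845, -0.0576, 0.1446]
eef_rot: [-0.0, 0.834, 0.552, -0.0]
wrist_force: [-0.7, 0.3, -2.0]
opening: 0.102
time_s: 20.75
eef_pos: [0.4846, -0.0577, 0.1443]
eef_rot: [0.0, 0.834, 0.552, -0.0]
wrist_force: [-2.7, 0.4, 2.1]
opening: 0.099
```

```bash
python3 -m pendant '[[[0.0001,0,0,0,0,0.06,1],[0.0001,0,0,0,0,0.08,1],[0.0001,0,0,0,0,0.08,1],[0,0,0,0,0,0,1]]]'
python3 - <<'E'
from h import *
go([.4865,-.0585,.1447],7); print(ctrl.get_obs()["torque"].round(2))
E
python3 -m pendant '[[[0.0001,0,0,0,0,0.08,1],[0.0001,0,0,0,0,0.08,1],[0.0001,0,0,0,0,0.08,1],[0,0,0,0,0,0,1]]]'
python3 - <<'E'
from h import *
go([.4865,-.0585,.1447],7); print(ctrl.get_obs()["torque"].round(2))
E
```

```text
time_s: 21.15
eef_pos: [0.4851, -0.0575, 0.1443]
eef_rot: [0.0, 0.89, 0.457, 0.0]
wrist_force: [-0.2, 0.3, 0.7]
opening: 0.102
t 21.15 pos [ 0.4851 -0.0575  0.1443] yaw 54.3 open 0.102 F [-0.2  0.3  0.7] q6 -1.31
rotvec [ 0.001 -0.001  0.826] shift after turn [ 1.2  1.2 -0.4] mm; before turn [-0.1  1.7 -0.4]
[ 0.05 -0.   -0.07]
time_s: 21.55
eef_pos: [0.4853, -0.0571, 0.1443]
eef_rot: [0.0, 0.938, 0.348, 0.0]
wrist_force: [0.1, 0.4, 2.3]
opening: 0.104
t 21.55 pos [ 0.4853 -0.0571  0.1443] yaw 40.7 open 0.104 F [0.1 0.4 2.3] q6 -1.07
rotvec [ 0.    -0.001  0.588] shift after turn [ 1.   1.5 -0.4] mm; before turn [ 0.   1.8 -0.4]
[ 0.14 -0.05 -0.04]
```

```bash
python3 -m pendant '[[[0.0001,0,0,0,0,0.08,1],[0.0001,0,0,0,0,0.08,1],[0.0001,0,0,0,0,0.08,1],[0.0001,0,0,0,0,0.08,1],[0.0001,0,0,0,0,0.08,1],[0,0,0,0,0,0,1]]]'
python3 - <<'E'
from h import *
go([.4865,-.0585,.1447],7); print(ctrl.get_obs()["torque"].round(2))
E
python3 -m pendant '[[[0.0001,0,0,0,0,0.05,1],[0.0001,0,0,0,0,0.05,1],[0,0,0,0,0,0,1]]]'
python3 - <<'E'
from h import *
go([.4865,-.0585,.1447],7); print(ctrl.get_obs()["torque"].round(2))
E
```

```text
time_s: 22.15
eef_pos: [0.4857, -0.0567, 0.1444]
eef_rot: [-0.0, 0.988, 0.155, 0.001]
wrist_force: [0.4, 2.0, 2.8]
opening: 0.104
t 22.15 pos [ 0.4857 -0.0567  0.1444] yaw 17.8 open 0.104 F [0.4 2.  2.8] q6 -0.67
rotvec [ 0.    -0.001  0.189] shift after turn [ 0.6  1.9 -0.3] mm; before turn [ 0.2  1.9 -0.3]
[ 0.29 -0.07 -0.14]
time_s: 22.45
eef_pos: [0.4859, -0.0567, 0.1443]
eef_rot: [0.0, 0.994, 0.106, 0.0]
wrist_force: [0.1, 1.8, 3.2]
opening: 0.105
t 22.45 pos [ 0.4859 -0.0567  0.1443] yaw 12.2 open 0.105 F [0.1 1.8 3.2] q6 -0.57
rotvec [ 0.    -0.001  0.09 ] shift after turn [ 0.4  1.8 -0.4] mm; before turn [ 0.2  1.9 -0.4]
[ 0.31 -0.06 -0.06]
```

```bash
for i in 1 2; do :; done; python3 -m pendant '[[[0,0,0,0,0,0.05,1],[0,0,0,0,0,0.03,1],[0,0,0,0,0,0,1]]]'
python3 - <<'E'
from h import *
go([.4865,-.0585,.1447],7); print(ctrl.get_obs()["torque"].round(2))
E
python3 -m pendant '[[[0,0,0,0,0,0.03,1],[0,0,0,0,0,0.03,1],[0,0,0,0,0,0,1]]]'
python3 - <<'E'
from h import *
go([.4865,-.0585,.1447],7); print(ctrl.get_obs()["torque"].round(2))
E
```

```text
time_s: 22.75
eef_pos: [0.4861, -0.0564, 0.1444]
eef_rot: [-0.0, 0.998, 0.066, 0.001]
wrist_force: [1.3, 4.0, 4.4]
opening: 0.105
t 22.75 pos [ 0.4861 -0.0564  0.1444] yaw 7.6 open 0.105 F [1.3 4.  4.4] q6 -0.49
rotvec [-0.    -0.001  0.011] shift after turn [ 0.2  2.1 -0.3] mm; before turn [ 0.1  2.1 -0.3]
[ 0.69 -0.29  0.15]
time_s: 23.05
eef_pos: [0.4864, -0.0556, 0.1445]
eef_rot: [-0.001, 0.999, 0.037, 0.001]
wrist_force: [3.2, 7.5, 4.3]
opening: 0.099
t 23.05 pos [ 0.4864 -0.0556  0.1445] yaw 4.2 open 0.099 F [3.2 7.5 4.3] q6 -0.43
rotvec [-0.002 -0.002 -0.049] shift after turn [-0.3  2.8 -0.2] mm; before turn [-0.2  2.9 -0.2]
[ 1.46 -0.56  0.69]
```

```bash
python3 -m pendant '[[[0,0,0,0,0,0.03,1],[0,0,0,0,0,0.02,1],[0,0,0,0,0,0,1]]]'
python3 - <<'E'
from h import *
go([.4865,-.0585,.1447],7); print(ctrl.get_obs()["torque"].round(2))
im,d=ctrl.camera("side"); crop("side",im,270,145,340,225,8,"side18.png")
E
```

```text
time_s: 23.35
eef_pos: [0.4865, -0.0556, 0.1446]
eef_rot: [-0.001, 1.0, 0.013, 0.001]
wrist_force: [3.8, 7.9, 5.6]
opening: 0.102
t 23.35 pos [ 0.4865 -0.0556  0.1446] yaw 1.4 open 0.102 F [3.8 7.9 5.6] q6 -0.38
rotvec [-0.001 -0.002 -0.097] shift after turn [-0.4  2.8 -0.1] mm; before turn [-0.1  2.9 -0.1]
[ 1.47 -0.52  1.46]
```

View pics/side18.png

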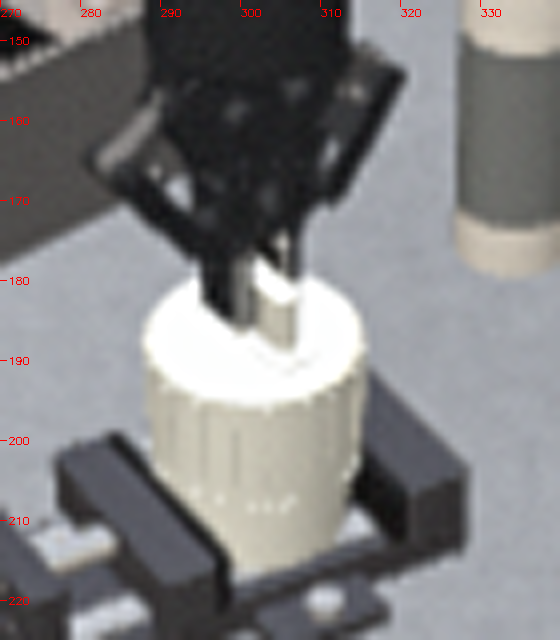

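```bash
python3 -m pendant '[[[0,-0.001,-0.0005,0,0,-0.02,1],[0,0,0,0,0,0,0.7],[0,0,0,0,0,0,0.4],[0,0,0,0,0,0,0],[0,0,0,0,0,0,0]]]';python3 -m pendant '[[[0,0,-0.01,0,0,0,0],[0,0,-0.03,0,0,0,0],[0,0,-0.04,0,0,0,0],[0,0,-0.03,0,0,0,0],[0,0,0,0,0,0,0]]]'
python3 - <<'E'
from h import *
im,d=ctrl.camera("side"); crop("side",im,260,145,350,225,8,"side19.png");cv2.imwrite("pics/s19.png",im[:,:,::-1])
go(case(-.005,.0,.2),99)
E
```

```text
time_s: 23.9
eef_pos: [0.4852, -0.056, 0.1443]
eef_rot: [0.0, 1.0, 0.02, -0.0]
wrist_force: [0.9, -0.8, 0.5]
opening: 0.5
time_s: 24.4
eef_pos: [0.4881, -0.0568, 0.2603]
eef_rot: [0.002, 1.0, 0.02, 0.005]
wrist_force: [0.9, -0.5, -0.4]
opening: 0.502
t 24.45 pos [ 0.4869 -0.0564  0.2576] yaw 2.2 open 0.501 F [-1.1  0.  -0.9] q6 -0.4
rotvec [ 0.006 -0.002 -1.689] shift after turn [384.5 106.9  57.6] mm; before turn [  60.6 -394.5   57. ]
```

View pics/side19.png

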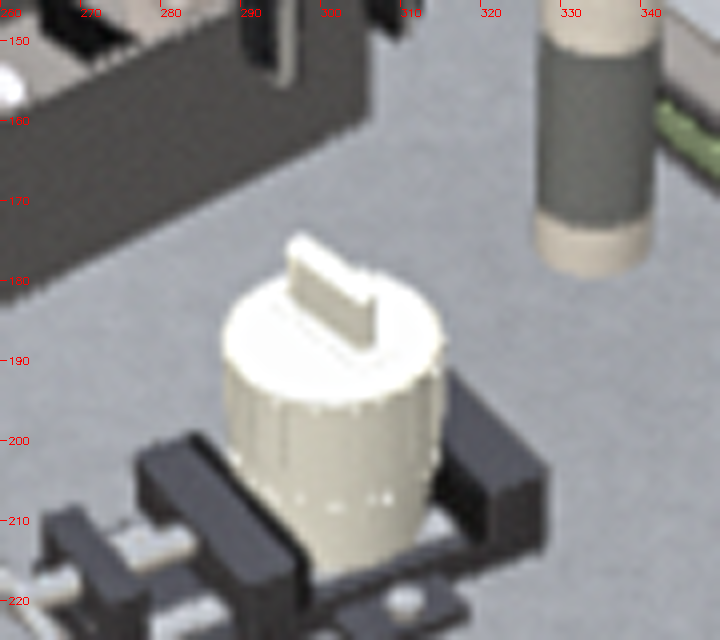

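Run:
```python
from h import *
a=onz("side",260+297/8-.5,145+240/8-.5,.144);b=onz("side",260+368/8-.5,145+296/8-.5,.144);print(a,b,np.linalg.norm(a-b),(a+b)/2,np.degrees(np.arctan2(*(b-a)[1::-1])))
# pull bar now? open: expected
print("open pull",case(-.005,.005))
```

```text
[ 0.48358957 -0.03694351  0.144     ] [ 0.48660644 -0.08157425  0.144     ] 0.044732588810921396 [ 0.48509801 -0.05925888  0.144     ] -86.13289817553836
open pull [0.53157359 0.34504828 0.        ]
```

```bash
python3 -m pendant '[[[0,0,0,0,0,-0.141,0],[0,0,0,0,0,-0.141,0],[0,0,0,0,0,-0.141,0],[0,0,0,0,0,-0.141,0],[0,0,0,0,0,-0.141,0],[0,0,0,0,0,-0.141,0],[0,0,0,0,0,-0.141,0],[0,0,0,0,0,-0.141,0],[0,0,0,0,0,-0.141,0],[0,0,0,0,0,-0.141,0]]]'; python3 -m pendant '[[[0,0,0,0,0,-0.14,0],[0,0,0,0,0,-0.139,0],[0,0,0,0,0,0,0]]]'
python3 - <<'E'
from h import *
go([.5316,.346,.2],99)
im,d=ctrl.camera("top"); crop("top",im,100,130,240,235,5,"top20.png")
im,d=ctrl.camera("side"); crop("side",im,195,85,315,185,6,"side20.png")
E
```

```text
time_s: 25.45
eef_pos: [0.4846, -0.0556, 0.2532]
eef_rot: [-0.001, 0.747, 0.665, -0.001]
wrist_force: [0.8, 0.7, -0.4]
opening: 0.5
time_s: 25.75
eef_pos: [0.4847, -0.0556, 0.2533]
eef_rot: [-0.001, 0.649, 0.761, -0.0]
wrist_force: [-0.9, 1.2, 0.6]
opening: 0.5
t 25.75 pos [ 0.4847 -0.0556  0.2533] yaw 99.1 open 0.5 F [-0.9  1.2  0.6] q6 -2.09
rotvec [-0.002 -0.001  0.001] shift after turn [389.3 109.1  53.3] mm; before turn [389.1 109.7  53.5]
```

View pics/top20.png

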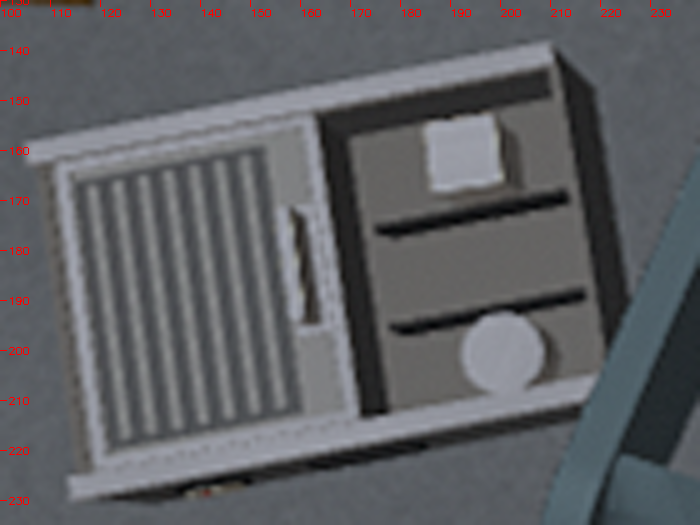

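Run:
```python
from h import *
print(onz("top",158.3,182.9,.132))
im=cv2.imread("pics/side20.png")
```

```text
[0.53080406 0.34281245 0.132     ]
```

View pics/side20.png

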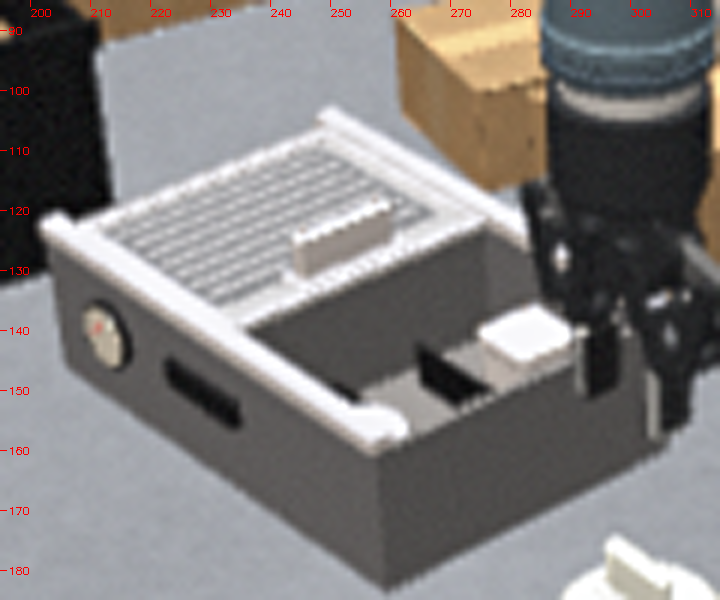

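```bash
python3 -m pendant '[[[0.03,0.008,0,0,0,0,0],[0.042,0.012,0,0,0,0,0],[0.042,0.012,0,0,0,0,0],[0.042,0.012,0,0,0,0,0],[0.042,0.012,0,0,0,0,0],[0.042,0.012,0,0,0,0,0],[0.042,0.012,0,0,0,0,0],[0.042,0.012,0,0,0,0,0],[0.038,0.010,0,0,0,0,0],[0.025,0.007,0,0,0,0,0]]]'; python3 -m pendant '[[[0,0,0.03,0,0,0,0],[0,0,0.03,0,0,0,0],[0,0,0,0,0,0,0],[0,0,0,0,0,0,0]]]'
python3 - <<'E'
from h import *
go([.531,.344,.138],99)
im,d=ctrl.camera("side"); crop("side",im,195,75,315,175,6,"side21.png")
E
```

```text
time_s: 26.85
eef_pos: [0.532, 0.3462, 0.2538]
eef_rot: [-0.0, 0.65, 0.76, -0.0]
wrist_force: [0.6, -0.3, -0.9]
opening: 0.501
time_s: 27.25
eef_pos: [0.5322, 0.3433, 0.1941]
eef_rot: [-0.0, 0.65, 0.76, -0.001]
wrist_force: [1.0, 0.1, 0.6]
opening: 0.501
t 27.25 pos [0.5322 0.3433 0.1941] yaw 98.9 open 0.501 F [1.  0.1 0.6] q6 -1.34
rotvec [-0.002  0.    -0.002] shift after turn [ 0.9 -1.1 56.1] mm; before turn [ 0.9 -1.  56.1]
```

View pics/side21.png

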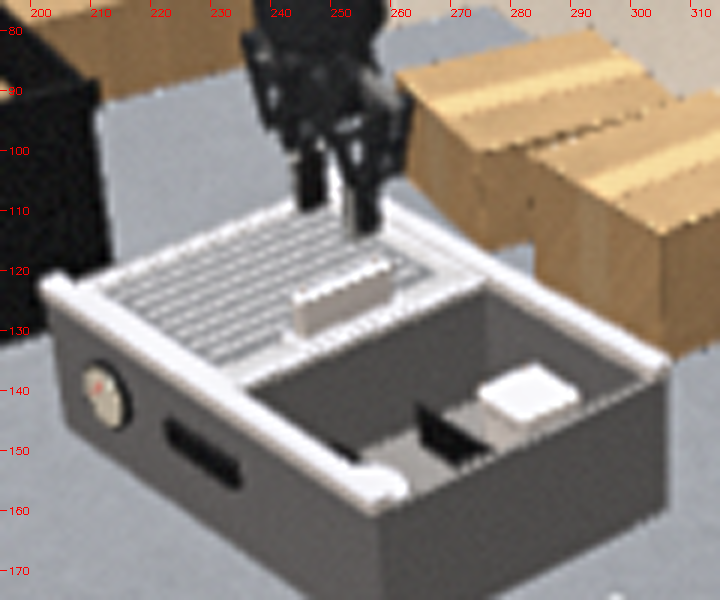

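```bash
python3 -m pendant '[[[0.001,-0.001,0.03,0,0,0,0],[0,0,0.02,0,0,0,0],[0,0,0.006,0,0,0,0],[0,0,0,0,0,0,0]]]'
python3 - <<'E'
from h import *
go(case(-.005,-.145,.138),99)
im,d=ctrl.camera("side"); crop("side",im,195,75,315,175,6,"side22.png")
E
```

```text
time_s: 27.7
eef_pos: [0.5319, 0.3442, 0.1393]
eef_rot: [0.0, 0.65, 0.76, 0.0]
wrist_force: [0.3, 0.9, -0.1]
opening: 0.501
t 27.7 pos [0.5319 0.3442 0.1393] yaw 99.0 open 0.501 F [ 0.3  0.9 -0.1] q6 -1.34
rotvec [ 0.001 -0.    -0.001] shift after turn [-149.2    0.     1.3] mm; before turn [-149.2    0.2    1.2]
```

View pics/side22.png

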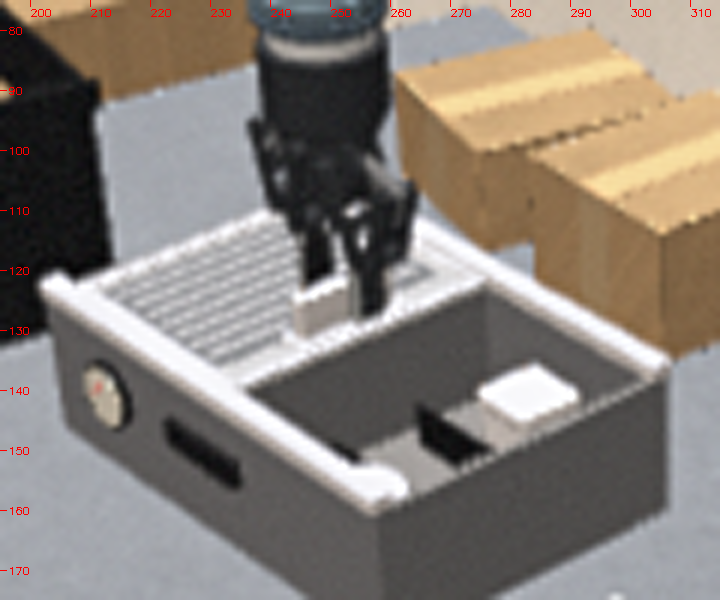

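```bash
python3 -m pendant '[[[-0.01,0,0,0,0,0,0],[-0.012,0,0,0,0,0,0],[-0.018,0,0,0,0,0,0],[-0.018,0,0,0,0,0,0],[-0.018,0,0,0,0,0,0],[-0.018,0,0,0,0,0,0],[-0.018,0,0,0,0,0,0],[-0.018,0,0,0,0,0,0],[-0.014,0,0,0,0,0,0],[-0.008,0,0,0,0,0,0]]]'; python3 -m pendant '[[[-0.004,0,0,0,0,0,0],[-0.002,0,0,0,0,0,0],[0,0,0,0,0,0,0]]]'; python3 -m pendant '[[[-0.002,0,0,0,0,0,0],[-0.002,0,0,0,0,0,0],[0,0,0,0,0,0,0]]]'; python3 -m pendant '[[[-0.001,0,0,0,0,0,0],[-0.001,0,0,0,0,0,0],[0,0,0,0,0,0,0]]]'
```

```text
time_s: 28.75
eef_pos: [0.5555, 0.1922, 0.1385]
eef_rot: [0.0, 0.65, 0.76, -0.0]
wrist_force: [1.4, 2.0, 0.1]
opening: 0.5
time_s: 29.05
eef_pos: [0.5559, 0.1882, 0.1383]
eef_rot: [-0.0, 0.649, 0.761, -0.0]
wrist_force: [0.3, -0.9, 0.0]
opening: 0.501
time_s: 29.35
eef_pos: [0.5564, 0.1844, 0.1383]
eef_rot: [-0.0, 0.649, 0.761, -0.0]
wrist_force: [-0.4, 1.0, -0.0]
opening: 0.499
time_s: 29.65
eef_pos: [0.5568, 0.1823, 0.1383]
eef_rot: [-0.0, 0.649, 0.76, -0.0]
wrist_force: [-2.1, 1.0, -0.6]
opening: 0.51
```

```bash
python3 -m pendant '[[[-0.001,0,0,0,0,0,0],[-0.001,0,0,0,0,0,0],[0,0,0,0,0,0,0]]]'; python3 -m pendant '[[[-0.001,0,0,0,0,0,0],[-0.001,0,0,0,0,0,0],[0,0,0,0,0,0,0]]]'; python3 -m pendant '[[[-0.001,0,0,0,0,0,0],[-0.001,0,0,0,0,0,0],[0,0,0,0,0,0,0]]]'
```

```text
time_s: 29.95
eef_pos: [0.5569, 0.1819, 0.1383]
eef_rot: [-0.001, 0.649, 0.76, 0.001]
wrist_force: [-1.3, 8.0, -1.4]
opening: 0.498
time_s: 30.25
eef_pos: [0.5569, 0.1818, 0.1382]
eef_rot: [-0.002, 0.649, 0.761, 0.002]
wrist_force: [-1.7, 15.0, -2.0]
opening: 0.5
time_s: 30.55
eef_pos: [0.5569, 0.1816, 0.1381]
eef_rot: [-0.003, 0.649, 0.761, 0.003]
wrist_force: [-1.3, 24.0, -3.5]
opening: 0.499
```

```bash
python3 -m pendant '[[[0.006,0,0,0,0,0,0],[0.012,0,0,0,0,0,0],[0,0,0,0,0,0,0],[0,0,-0.02,0,0,0,0],[0,0,-0.03,0,0,0,0],[0,0,-0.04,0,0,0,0],[-0.03,-0.03,-0.03,0,0,0,0],[-0.04,-0.03,0,0,0,0,0],[-0.04,-0.03,0,0,0,0,0],[-0.04,-0.03,0,0,0,0,0]]]'; python3 -m pendant '[[[-0.04,-0.03,0,0,0,0,0],[-0.04,-0.03,0,0,0,0,0],[0,0,0,0,0,0,0],[0,0,0,0,0,0,0]]]'
python3 - <<'E'
from h import *
im,d=ctrl.camera("top"); crop("top",im,100,130,240,235,5,"top23.png"); cv2.imwrite("pics/t23.png",im[:,:,::-1])
im,d=ctrl.camera("side"); cv2.imwrite("pics/s23.png",im[:,:,::-1]); crop("side",im,195,95,355,215,4,"s23c.png")
E
```

```text
time_s: 31.55
eef_pos: [0.4602, 0.0268, 0.2579]
eef_rot: [0.001, 0.649, 0.761, 0.0]
wrist_force: [0.4, -1.0, 0.7]
opening: 0.499
time_s: 31.95
eef_pos: [0.4142, -0.0614, 0.2578]
eef_rot: [0.001, 0.651, 0.759, 0.0]
wrist_force: [0.2, 1.7, -0.2]
opening: 0.5
```

View pics/top23.png

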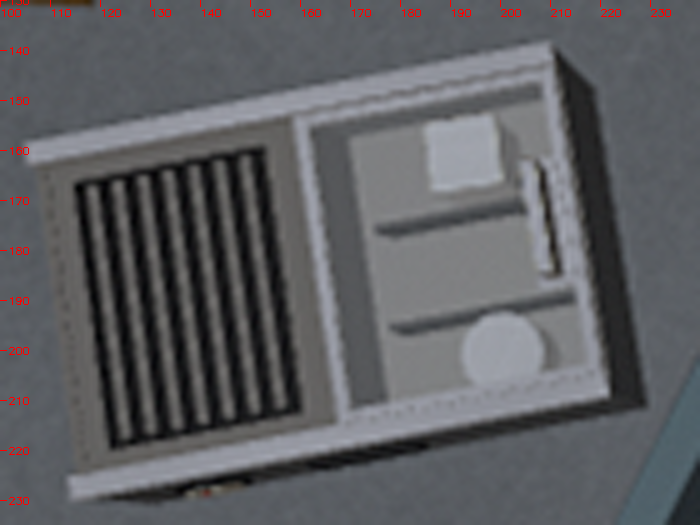

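View pics/s23.png

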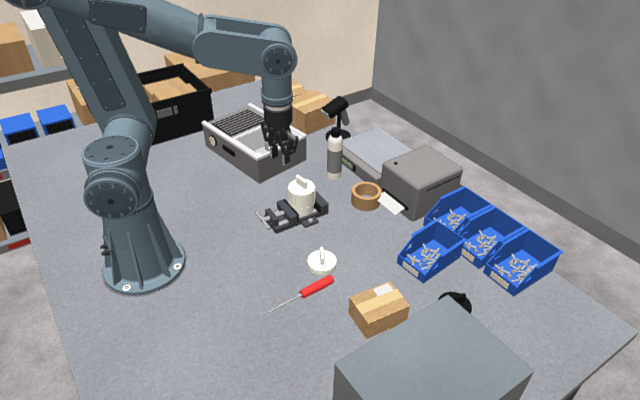

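View pics/t23.png

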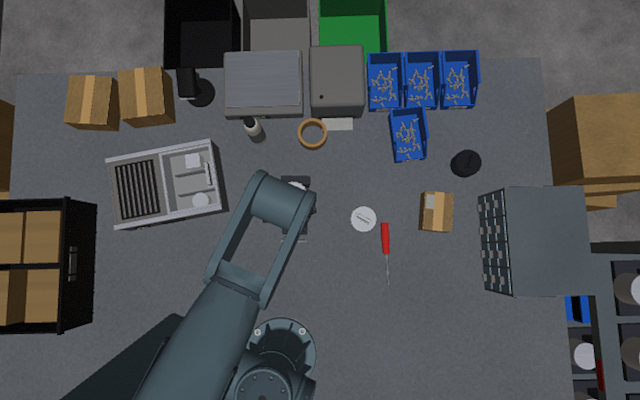

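```bash
python3 -m pendant '[[[0.03,-0.03,0,0,0,0,0],[0.04,-0.03,0,0,0,0,0],[0.04,-0.03,0,0,0,0,0],[0.04,-0.03,0,0,0,0,0],[0,0,0,0,0,0,0]]]'
python3 - <<'E'
from h import *
im,d=ctrl.camera("side"); C=cloud("side",d); crop("side",im,265,165,335,230,9,"s24.png")
m=np.zeros(d.shape,bool); m[180:197,288:315]=True; m&=(d>0)&(im.min(2)>235)
print("hood top z side", np.median(C[m][:,2]))
it,dt=ctrl.camera("top"); T=cloud("top",dt); crop("top",it,260,150,340,240,7,"t24.png")
w=T[165:215,275:315]; ok=(dt[165:215,275:315]>0)
q=w[ok&(w[...,2]>.1)&(w[...,2]<.125)]; print("top disc",np.median(q,0),len(q)); 
q=w[ok&(w[...,2]>.132)&(w[...,2]<.155)]; 
if len(q)>5:
    e=np.linalg.eigh(np.cov(q[:,:2].T));print("wing",q.mean(0),len(q),np.degrees(np.arctan2(*e[1][::-1,1])))
print(ctrl.get_obs()["time_s"],ctrl.get_obs()["eef_pos"])
E
```

```text
time_s: 32.55
eef_pos: [0.2694, 0.0734, 0.2572]
eef_rot: [0.0, 0.646, 0.763, 0.001]
wrist_force: [-0.1, 0.3, -0.1]
opening: 0.501
hood top z side 0.11322424371199018
top disc [ 0.48240864 -0.05960346  0.11333703] 525
wing [ 0.48655777 -0.05967543  0.14249917] 58 95.86531400193759
32.65 [0.27236502 0.07092002 0.25786811]
```

View pics/s24.png

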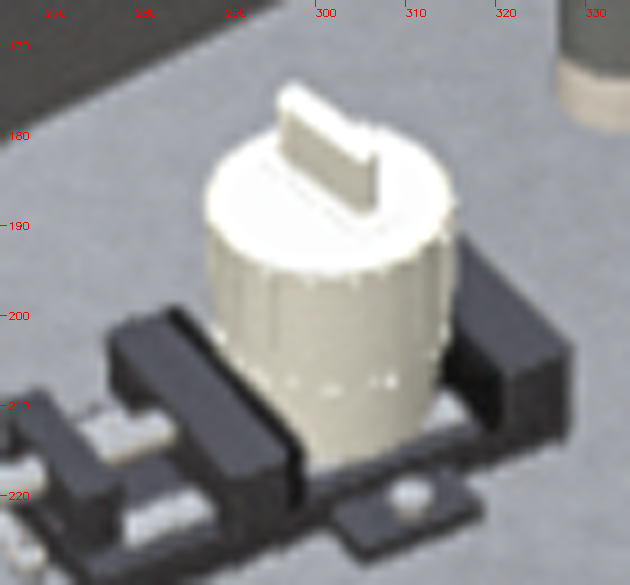

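View pics/t24.png

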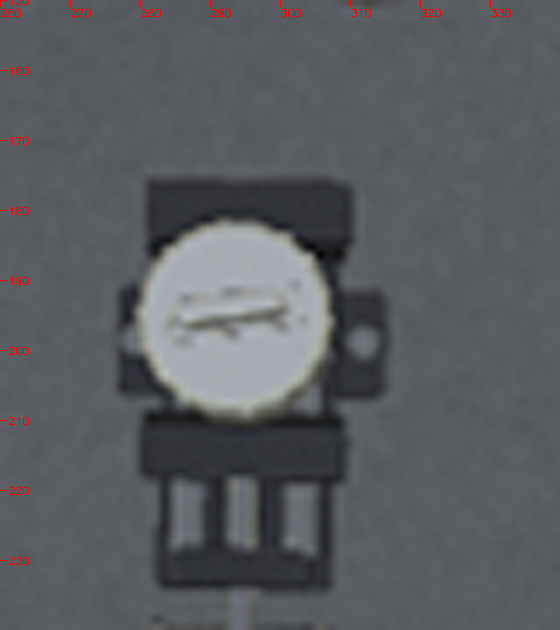

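```bash
python3 -c "
from bench import ctrl
o=ctrl.get_obs();print(o['dq'].round(3));print(ctrl.hand_in())"
```

```text
[-0.05   0.047 -0.026 -0.003 -0.008 -0.008]
the job is handed in; nothing more can be done
None
```

The job is finished and handed in at about 32.7 s of the 64 s. I slid the window open to its stop and stood the canister in the shell. I then put the deep white hood over it, turned it clockwise to its stop, and slid the window shut.

What the last checks showed:
- **Canister:** it met the bore floor at the expected height and stood upright on its own before the hood went on. The floor contact peaked at about 15 N.
- **Hood flush:** its flat top reads 113 mm above the bench in both cameras, against 114 mm for fully seated.
- **Hood locked:** the wing has turned about 61° from the lug line, and the torque rose to about 1.5 N m at the stop.
- **Window:** it closed against its stop at 24 N. In the top picture the pull bar now sits farther towards the shut end than at the start.
- **Other things:** in the last pictures the two tins, shallow lid, spray can, tape, bin, carton and screwdriver are where they were by eye. I did not measure them.

Two readings disagreed slightly. The lug angle comes from the side camera alone, and the side-camera wing angle differed from the depth reading by about 2°. The two cameras' positions differed by 1 to 2 mm. Neither got in the way of fitting the hood.

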